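# Open the knife box and park its lid in the stand

## Robot

A 7-joint arm with a two-finger parallel gripper is mounted at the origin on the work surface. World frame = base frame: x ahead of the robot, y to its left, z up, the work surface at z = 0. Lengths are in m, angles in rad, forces in N, time in s.
With the tool pointing down it reaches from about 0.4 to 0.85 m from the base axis. Payload 4.5 kg.
Tool frame: the origin (TCP) lies midway between the tips of the shut fingers; the grasp point (between the pads) lies 19 mm behind it; z points along the fingers, y is the line along which they close (so a half turn about z gives the same grasp; the last joint's range is limited). The gripper opens to 88 mm and grips with 3 to 60 N. Pads are 18 mm wide; open, the fingers measure 123 mm over their backs; the gripper's body (75 mm by 187 mm) begins 45 mm behind the grasp point.
Start: joints at [1.304, 0.689, -0.195, 1.565, 0.157, 0.902, -0.215], TCP at [0.185, -0.597, 0.239] pointing down, gripper open.
Joint ranges: [-3.01, 3.01], [-0.46, 2.08], [-1.47, 1.51], [0.13, 2.56], [-1, 4.14], [0.04, 2.09], [-2.66, 2.66]. Speed limits (rad/s): [2.57, 2.57, 3.14, 3.14, 3.14, 3.14, 3.14].

## Interface

Orientations are given as a unit quaternion [x, y, z, w].
In Python, from plant import r gives the robot as it stands.
- The arm moves only by the tool move_arm, never from a script. Its argument "targets" is a list that holds one entry, the list of rows, each a list of 7 numbers: the opening, from 0 (shut) to 1 (fully open), then the shift along the tool's x, y, z in mm, then the turn, a rotation vector about the tool's x, y, z in degrees. In form: [[[claw, dx, dy, dz, ax, ay, az], ...]]. A call has 1 to 10 rows; each row is the pose to reach, as a shift and turn from the pose commanded when the call began, along the tool's axes at that moment; what a row does not reach only later rows make up. A row lasts 1/8 s, in which the tool goes at most 62.5 mm and 10.7 degrees, less where a joint would pass 70% of its speed; a pose out of reach is approached as far as the arm can. A call with a gripper value outside its range is refused whole. The fingers move at their own pace and stop on an object; "newtons" is the grip in N (left out, the last holds). Time passes only in rows, so rows that repeat a pose let the fingers close. It gives the time, the measured TCP pose, the force, the opening and the grip force at its end, in the units of the state.
- r.get_state(): the state, without advancing time (a new reading comes with each control period).
- r.snapshot(name): name is "scene" or "top" or "wrist"; returns the picture (384x512x3 uint8, red, green, blue); there is no depth.
- r.camera_info(name): a dict with "fx", "fy", "cx", "cy" (pixels), "R" (3x3) and "t" (3): a world point X has camera coordinates R X + t. Camera axes: x right, y down, z forward; pixel columns grow to the right and rows downward; lengths in m; the calibration is good to about 2 mm. A picture is of the moment at which its call begins: read the wrist's pose just before it. camera_info takes no time and is no camera call; for the wrist camera it gives the pose at the moment of the call.
- r.finish_job(): hands the job in; it is judged then, once.
The state is a dict: "clock": time; "q": joint angles; "qd": joint speeds; "joint_torque": joint torques, N m; "tool_pos": TCP position; "eef_rot": TCP orientation; "contact_force": force on the tool from outside, world axes, zero at the start; "moment": the same for the moment, N m; "opening": opening from 0.0 (shut) to 1.0 (fully open); "finger_force": force on a finger pad.
Only numpy, scipy, OpenCV 4.12 (cv2) and the standard library are available. Lean on these libraries where they do the work, as an engineer would, in place of code of your own. Each camera call takes 0.05 s, during which the arm holds its last target. There are 200 camera calls.

## Task

Open the wooden knife box: grip the lid by its ball knob, tip that end up so that the far edge comes out from under the brass keeper, and lift it off. Lean it on the plywood bench hook, foot in the groove and knob end up, tilted back over the stop block, and let go of it there; then take it again by its top edge instead of the knob and stand it upright, knob end up, fully down in the slot of the dark lid stand. Leave the bottle, the jar and the sheathed knife where they are.

Things in the scene. Friction and masses are not known exactly. Their poses are not given: they have to be found in the camera images.
- box: Fixed wooden box 166 x 116 mm (local x, y), rim 74 mm high; origin under its centre. The lid lies in a 154 x 104 mm recess, flush with the rim, on a ledge 66 mm high. A brass keeper at the +x end (local x 65 to 83 mm, y +-30, underside 77, top 82 mm high) overhangs the lid's far edge: tip the lid's -x end up, then draw it to -x.
- lid: Loose pale board 150 x 100 x 8 mm (local x, y, z), 0.09 to 0.18 kg; origin at the centre of its underside, z to the knob side. Dark ball knob, 22 mm, on a 10 mm neck near the -x end; ball centre at (-55, 0, 30) mm. Gripped hard (60 N) by the ball across y it keeps its angle in the fingers, so it tips as the tool is turned: start with the tool tilted.
- lid_knob (a point): Centre of the lid's ball knob.
- lid_head (a point): Middle of the lid's knob-end edge (local -75, 0, 4 mm); the top edge once the lid stands.
- lid_foot (a point): Middle of the lid's far edge (local +75, 0, 4 mm), the one under the keeper at the start; the bottom edge once the lid stands.
- hook: Fixed plywood bench hook: base 150 x 150 x 12 mm, origin under its centre. Stop block: x -60 to -25 mm, 140 mm wide in y, top at 72 mm. Low strip: x +25 to +45 mm, top at 22 mm. The 50 mm groove lies between: the lid's foot goes in it, its head leans over the block to -x, knob side looking to +x.
- hook_groove (a point): Middle of the groove floor of the bench hook, 12 mm above the table.
- stand: Fixed dark lid stand: base 110 x 130 x 12 mm, origin under its centre. Two upright walls 14 mm thick, 124 mm long in local y, tops at 57 mm, with a 14 mm wide slot between them centred on local x = 0. The lid may face either way in the slot.
- stand_slot (a point): Middle of the slot's floor, 12 mm above the table.
- bottle: Bystander: standing plastic water bottle, 60 mm across, 170 mm high, origin under its centre.
- jar: Bystander: amber jar with a steel cap, 64 mm across, 60 mm high, origin under its centre.
- knife: Bystander: sheathed carving knife lying flat, 175 mm long in local x (-88 to +88 mm), 26 mm wide, 16 mm high, origin under its middle.
Mind the look-alikes: they are no part of the job. What is shaped like the lid but orange or turquoise is not meant. What is shaped like the box but blue is not meant.

How it is judged:
On the way, in this order (a step that is already met when the one before it is completed fails the run):
1. held by the knob, that end of the lid is tipped up while its far edge is still down in the box (angle between lid's own z axis and vertical above 0.1 rad and z of lid_head in the frame of box above 0.08 m and z of lid_foot in the frame of box below 0.08 m and horizontal distance between lid and box below 0.06 m and distance between the grasp point and lid_knob below 0.03 m).
2. the lid leans on the bench hook, foot in the groove, knob end up and leaning to the block, let go and still (x of lid_foot in the frame of hook between -0.027 and 0.027 m and y of lid_foot in the frame of hook between -0.06 and 0.06 m and z of lid_foot in the frame of hook below 0.025 m and height (world z) of lid_head above 0.12 m and x of lid_head in the frame of hook below 0 m and contact force between the fingers and lid below 0.1 N and linear speed of lid below 0.03 m/s), for 0.2 s.
3. the lid is held off the bench hook by its edge, not by its knob (contact force between the fingers and lid above 1 N and height (world z) of lid_foot above 0.04 m and height (world z) of lid_head above 0.12 m and distance between the grasp point and lid_knob above 0.02 m), for 0.1 s.
At the end, for the whole second after the job is handed in: the lid stands at rest in the slot of the stand: its foot within 6 mm of the slot's floor, within 7 mm of the slot's middle across it and 30 mm along it, upright within 11 degrees with the knob end up (z of lid_foot in the frame of stand_slot below 0.006 m and x of lid_foot in the frame of stand_slot between -0.007 and 0.007 m and y of lid_foot in the frame of stand_slot between -0.03 and 0.03 m and height (world z) of lid_head above 0.15 m and angle between lid's own x axis and vertical above 2.95 rad and linear speed of lid below 0.02 m/s); the robot touches nothing.
It fails at once if the bottle is moved more than 30 mm or tipped (distance of bottle from where it was at the start of the episode above 0.03 m or angle between bottle's own z axis and vertical above 0.5 rad).
It fails at once if the jar is moved more than 30 mm or tipped (distance of jar from where it was at the start of the episode above 0.03 m or angle between jar's own z axis and vertical above 0.5 rad).
It fails at once if the sheathed knife is moved more than 30 mm (distance of knife from where it was at the start of the episode above 0.03 m).
It also fails if it takes over 64 s, if anything falls off the work surface, if the arm or the gripper's body presses on something with over 40 N, if the wrist force passes 120 N, or if a joint passes its speed limit or range.

## Working session

There is one attempt and no reset: what is moved stays moved. The work goes in short steps, Python scripts to look and compute and a tool call to move; the robot and the scene stay as the last step left them, time stands still between calls to the robot, and variables do not carry over. Pictures are saved under pics/ and viewed, at most 11 in all, crops included, and the job is handed in when it is done.

Besides the shell and the picture viewer there is one more tool, called after "Call:" in YAML: its name, and indented under it one key for each argument. move_arm: Moves the arm, as the interface text tells. Its arguments: {"type":"object","properties":{"targets":{"type":"array","items":{"type":"array","items":{"type":"array","items":{"type":"number"}}}},"newtons":{"type":"number"}},"required":["targets"]}

```bash
ls; mkdir -p pics; python3 - <<'E'
from plant import r
import cv2,numpy as np
s=r.get_state();print({k:np.round(v,3) for k,v in s.items()})
for n in("scene","top"):
    c=r.camera_info(n);print(n,{k:np.round(v,4).tolist() for k,v in c.items()})
    cv2.imwrite(f"pics/{n}0.png",cv2.resize(r.snapshot(n)[:,:,::-1],(768,576),interpolation=cv2.INTER_CUBIC))
E
```

```text
pics
{'clock': np.float64(0.0), 'q': array([ 1.304,  0.69 , -0.195,  1.566,  0.157,  0.903, -0.215]), 'qd': array([-0.   , -0.   , -0.001, -0.001,  0.   , -0.001, -0.   ]), 'joint_torque': array([ 0.0000e+00, -5.2757e+01, -1.2670e+00, -1.5343e+01, -5.3000e-02,
        6.0000e-03,  0.0000e+00]), 'tool_pos': array([ 0.185, -0.596,  0.238]), 'eef_rot': array([ 0.989,  0.15 , -0.   , -0.001]), 'contact_force': array([-0.191,  0.368,  0.454]), 'moment': array([-0.071,  0.05 ,  0.003]), 'finger_force': np.float64(0.0), 'opening': np.float64(0.998)}
scene {'fx': 471.7529, 'fy': 471.7529, 'cx': 251.1835, 'cy': 180.127, 'R': [[-0.8679, 0.4967, 0.001], [0.2689, 0.4714, -0.8399], [-0.4177, -0.7287, -0.5427]], 't': [0.4105, -0.0927, 1.6535]}
top {'fx': 428.2377, 'fy': 428.2377, 'cx': 249.5749, 'cy': 187.4321, 'R': [[0.0248, -0.9995, -0.022], [-0.9975, -0.0233, -0.0664], [0.0658, 0.0236, -0.9976]], 't': [0.0487, 0.4994, 1.1539]}
```

View pics/top0.png

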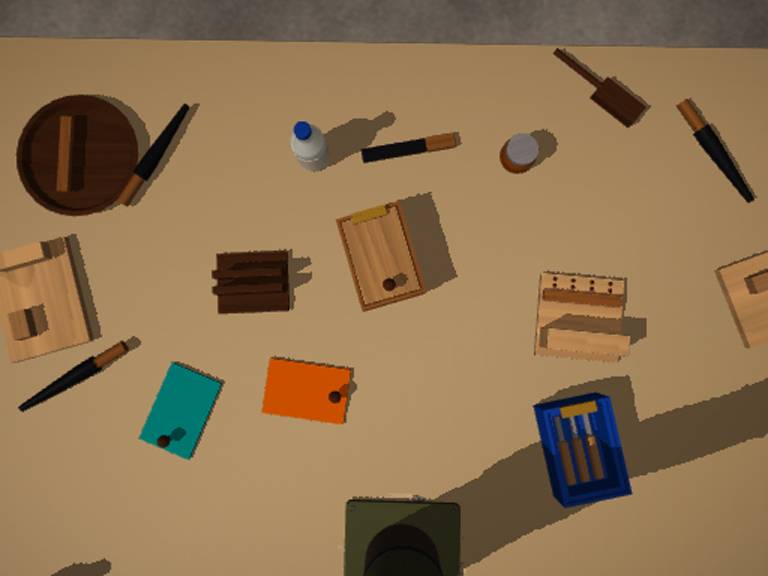

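View pics/scene0.png

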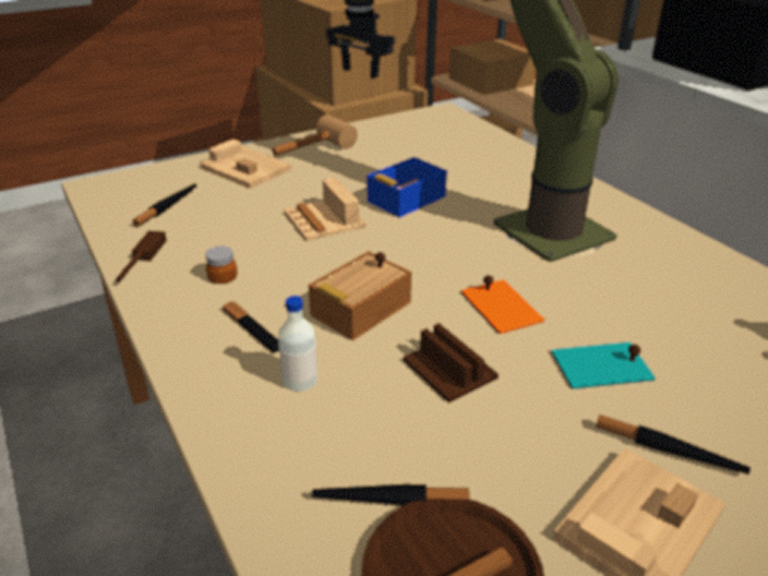

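The top view (768x576) shows the box at about (380,255), keeper at (369,214) away from the robot and knob at (389,285). The hook is at (583,315), block towards the robot, and the stand at (253,281). The scene view agrees: box (360,290), hook (325,210), stand (450,360).

```bash
python3 - <<'E'
from plant import r
import cv2,numpy as np
T=r.snapshot("top")[:,:,::-1];S=r.snapshot("scene")[:,:,::-1]
cv2.imwrite("pics/T.png",T);cv2.imwrite("pics/S.png",S)
# crops 80x80 -> 266 wide (x3.25=260)
def crop(I,x,y): return cv2.resize(I[y:y+80,x:x+80],(260,260),interpolation=cv2.INTER_CUBIC)
a=np.hstack([crop(T,214,130),crop(T,350,170),crop(T,130,148)])
b=np.hstack([crop(S,200,155),crop(S,182,100),crop(S,262,202)])
cv2.imwrite("pics/m1.png",np.vstack([a,b]))
E
```

```text
(no output)
```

View pics/m1.png

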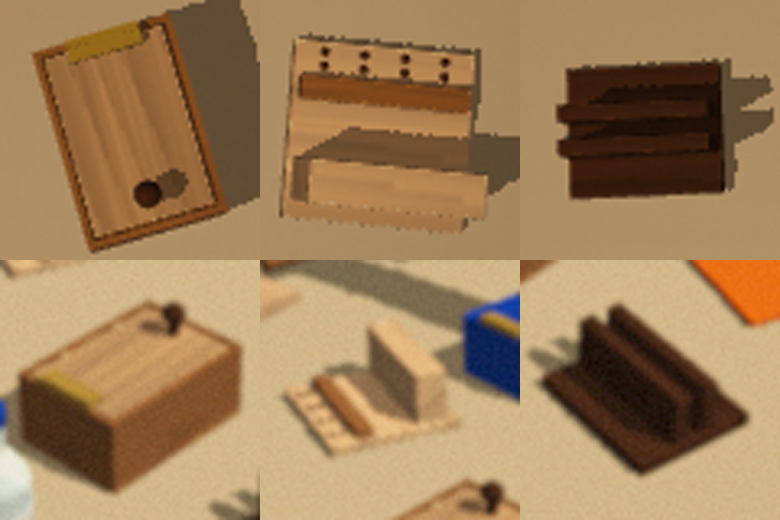

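```bash
cat > h.py <<'E'
import numpy as np
from plant import r
from scipy.optimize import least_squares
from scipy.spatial.transform import Rotation as Ro
def proj(c,X):
    p=np.atleast_2d(X)@np.array(c["R"]).T+np.array(c["t"]); return np.c_[c["fx"]*p[:,0]/p[:,2]+c["cx"],c["fy"]*p[:,1]/p[:,2]+c["cy"]]
def fit(obs,x0,zfree=True):
    """obs: list of (cam, model pts Nx3, pixels Nx2); pose x,y,yaw,z"""
    def w(p,M): return Ro.from_euler('z',p[2]).apply(M)+[p[0],p[1],p[3] if zfree else 0]
    f=lambda p:np.concatenate([(proj(c,w(p,np.array(M,float)))-u).ravel() for c,M,u in obs])
    s=least_squares(f,x0,loss='soft_l1'); return s.x,f(s.x)
def tri(obs):
    f=lambda X:np.concatenate([(proj(c,X)-u).ravel() for c,u in obs]); s=least_squares(f,[.5,0,.1]); return s.x,s.fun
def pose():
    s=r.get_state(); return np.array(s["tool_pos"]),Ro.from_quat(s["eef_rot"])
E
python3 - <<'E'
from h import *
T,S=r.camera_info("top"),r.camera_info("scene")
px=lambda L,o:(np.array(L,float)+.5)/3.25-.5+o
box=[(T,[[.083,.058,.074],[.083,-.058,.074],[-.083,-.058,.074],[-.083,.058,.074]],px([(34,53),(170,15),(225,210),(93,250)],(214,130))),
(S,[[.083,-.058,.074],[.083,.058,.074],[-.083,.058,.074],[-.083,-.058,.074]],px([(21,115),(115,172),(240,88),(150,42)],(200,155)))]
hook=[(T,[[.075,.075,.012],[.075,-.075,.012],[-.075,.075,.012],[-.025,.07,.072],[-.025,-.07,.072],[-.06,-.07,.072],[-.06,.07,.072]],px([(35,38),(220,50),(21,217),(51,158),(228,178),(224,222),(47,206)],(350,170))),
(S,[[.075,-.075,.012],[.075,.075,.012],[-.075,.075,.012]],px([(23,133),(70,195),(202,165)],(182,100)))]
st=[(T,[[.055,.065,.012],[.055,-.065,.012],[-.055,-.065,.012],[-.055,.065,.012],[.014,.062,.057],[.014,-.062,.057],[-.014,.062,.057],[-.014,-.062,.057]],px([(48,67),(200,62),(205,190),(50,198),(37,113),(190,109),(37,149),(192,142)],(130,148))),
(S,[[.055,-.065,.012],[.055,.065,.012],[-.055,.065,.012]],px([(23,122),(120,213),(228,158)],(262,202)))]
for n,o in zip(("box","hook","stand"),(box,hook,st)):
    for zf in(True,False):
        p,e=fit(o,[.5,0,0,0],zf); print(n,np.round(p,4),"deg",np.round(np.degrees(p[2]),1)); 
    print(np.round(e.reshape(-1,2),1).tolist())
print("knob",tri([(T,px([(148,194)],(214,130))),(S,px([(174,57)],(200,155)))]))
p,e=fit(box,[.5,0,0,0],False);print("knob expected",Ro.from_euler('z',p[2]).apply([-.055,0,.096])+[p[0],p[1],0])
print("wrist",{k:np.round(v,3).tolist() for k,v in r.camera_info("wrist").items()})
E
```

```text
box [ 0.5392  0.0503  0.3074 -0.0039] deg 17.6
box [0.5395 0.0516 0.3054 0.    ] deg 17.5
[[-1.2, 0.2], [-0.5, -0.4], [0.5, 0.3], [-1.9, 0.4], [-1.3, -0.6], [-0.9, -1.8], [0.8, -0.6], [-0.6, -0.6]]
hook [ 0.4407 -0.3147 -0.0757 -0.0087] deg -4.3
hook [ 0.4412 -0.3119 -0.0735  0.    ] deg -4.2
[[0.3, 0.3], [-1.4, 1.9], [0.1, 0.1], [-0.3, 0.1], [-0.1, -0.6], [0.1, -0.5], [-0.2, -1.1], [0.1, -1.7], [0.2, -2.1], [-0.4, -2.1]]
stand [ 0.4921  0.2864  0.0678 -0.0051] deg 3.9
stand [0.4921 0.2859 0.0655 0.    ] deg 3.8
[[-0.4, 0.7], [-0.4, 0.3], [-0.7, 0.7], [-0.0, 0.2], [-0.0, 0.0], [-0.6, -0.7], [0.2, -0.5], [-0.9, -0.4], [-1.1, -2.1], [-0.5, -1.7], [-0.1, -1.2]]
knob (array([0.48787587, 0.03479257, 0.09294101]), array([-0.2268952 ,  0.34736847, -0.47200695, -0.03001408]))
knob expected [0.48702624 0.03504101 0.096     ]
wrist {'fx': 272.688, 'fy': 272.688, 'cx': 253.164, 'cy': 188.844, 'R': [[0.297, -0.955, -0.002], [-0.921, -0.287, 0.263], [-0.252, -0.076, -0.965]], 't': [-0.623, -0.037, 0.39]}
```

```bash
cat >> h.py <<'E'
BOX=(.5393,.051,17.5); HOOK=(.441,-.313,-4.2); STAND=(.492,.286,3.8)
KNOB=np.array([.4873,.035,.0955])
def tool(yaw,tilt):
    """tool x horizontal along yaw when tilt 0, z down; tilt>0 points fingers to +x of yaw (deg)"""
    return Ro.from_euler('z',yaw,degrees=True)*Ro.from_euler('x',180,degrees=True)*Ro.from_euler('y',tilt,degrees=True)
def delta(P,R,p0=None,R0=None):
    if p0 is None: p0,R0=pose()
    return np.round(np.r_[R0.inv().apply(np.array(P)-p0)*1e3,(R0.inv()*R).as_rotvec(degrees=True)],1).tolist()
def gp2tcp(G,R): return np.array(G)+R.apply([0,0,.019])
E
python3 - <<'E'
from h import *
R=tool(17.5,40); z=R.apply([0,0,1]);print(z)
p,Rc=pose();print(p,Rc.as_matrix().round(3))
G=KNOB
print("pre",delta(gp2tcp(G-z*.07+[0,0,.05],R),R)); print("pre-notilt",delta(gp2tcp(G-z*.07+[0,0,.05],R),tool(17.5,0)))
E
```

```text
[ 0.61303744  0.19328996 -0.76604444]
[ 0.18505686 -0.59658087  0.23823108] [[ 0.955  0.296 -0.   ]
 [ 0.296 -0.955  0.001]
 [-0.    -0.001 -1.   ]]
pre [443.1, -513.4, 54.2, 0.0, 40.0, -0.3]
pre-notilt [443.1, -513.4, 54.2, -0.1, 0.0, -0.3]
```

Call:
move_arm:
  targets:
    - [[1,443,-513,0,0,0,0],[1,443,-513,0,0,0,0],[1,443,-513,0,0,0,0],[1,443,-513,0,0,0,0],[1,443,-513,0,0,0,0],[1,443,-513,0,0,0,0],[1,443,-513,0,0,0,0],[1,443,-513,0,0,0,0],[1,443,-513,0,0,0,0],[1,443,-513,0,0,0,0]]
  newtons: 60

```text
clock: 1.45
tool_pos: [0.4359, -0.0222, 0.2388]
eef_rot: [0.989, 0.15, 0.0, 0.0]
contact_force: [0.6, -0.4, 0.0]
opening: 0.996
finger_force: 0.0
```

```bash
python3 - <<'E'
from h import *
R=tool(17.5,40); z=R.apply([0,0,1])
print("pre",delta(gp2tcp(KNOB-z*.07+[0,0,.03],R),R)); print(r.get_state()["q"].round(2))
E
```

```text
pre [33.2, -39.3, 74.3, 0.1, 40.0, -0.3]
[ 0.03  0.45 -0.13  2.11  0.1   0.59 -1.44]
```

Call:
move_arm:
  targets:
    - [[1,33,-39,40,0,20,0],[1,33,-39,74,0,40,0],[1,33,-39,74,0,40,0],[1,33,-39,74,0,40,0],[1,33,-39,74,0,40,0],[1,33,-39,74,0,40,0],[1,33,-39,74,0,40,0]]

```text
clock: 2.33
tool_pos: [0.4965, -0.0076, 0.2723]
eef_rot: [0.955, 0.157, 0.244, -0.066]
contact_force: [0.8, -1.1, -1.3]
opening: 0.997
finger_force: 0.0
```

```bash
python3 - <<'E'
from h import *
import cv2
R=tool(17.5,40); z=R.apply([0,0,1])
print(r.get_state()["q"].round(2),pose()[0],pose()[1].as_matrix().round(3).tolist())
print("pre",delta(gp2tcp(KNOB-z*.07+[0,0,.03],R),R));print("grasp",delta(gp2tcp(KNOB-z*.003,R),R))
c=r.camera_info("wrist");I=r.snapshot("wrist");print(proj(c,KNOB))
cv2.imwrite("pics/w1.png",I[:,:,::-1])
E
```

```text
[ 0.51  0.43 -0.62  2.3   1.42  0.04 -2.65] [ 0.49648002 -0.00763022  0.27230888] [[0.831, 0.332, 0.445], [0.268, -0.942, 0.202], [0.487, -0.049, -0.872]]
pre [-77.3, -39.0, 82.6, -3.4, 10.9, -0.0]
grasp [-79.3, -33.6, 174.4, -3.4, 10.9, -0.0]
[[226.10283285 241.39079292]]
```

View pics/w1.png

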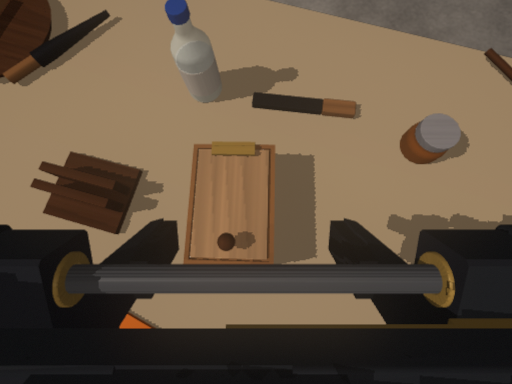

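The knob is at (226,241), exactly where my model projects it. However, the wrist has run onto its q6 limit, so I'll fit the arm kinematics to plan feasible tilts.

```bash
cat >> h.py <<'E'
import itertools
LO=np.array([-3.01,-.46,-1.47,.13,-1,.04,-2.66]);HI=np.array([3.01,2.08,1.51,2.56,4.14,2.09,2.66])
AX='zyzyzyz'
def fk(q,s,L):
    R=Ro.identity();p=np.array([0,0,L[0]])
    for i in range(7):
        R=R*Ro.from_euler(AX[i],s[i]*q[i])
        if i in(1,3,6): p=p+R.apply([0,0,L[{1:1,3:2,6:3}[i]]])
    return p,R*Ro.from_euler('z',L[4])
E
python3 - <<'E'
from h import *
s0=r.get_state()
D=[([1.304,.69,-.195,1.566,.157,.903,-.215],[.18506,-.59658,.23823],Ro.from_quat([.989,.15,0,-.001])),
([.03,.45,-.13,2.11,.10,.59,-1.44],[.4359,-.0222,.2388],Ro.from_quat([.989,.15,0,0])),
(s0["q"],s0["tool_pos"],Ro.from_quat(s0["eef_rot"]))]
best=[]
for sg in itertools.product([1,-1],repeat=7):
    if sg[1]<0 or sg[3]<0 or sg[5]<0: continue
    def f(L):
        e=[]
        for q,p,R in D:
            P,Q=fk(q,sg,L); e+=[*(P-p),*((Q.inv()*R).as_rotvec()*.2)]
        return np.array(e)
    for o in(0,1.57,3.14,-1.57):
        s=least_squares(f,[.35,.5,.35,.3,o]);best.append((s.cost,sg,s.x.round(4)))
best.sort(key=lambda b:b[0])
for b in best[:4]:print(b)
E
```

```text
(np.float64(0.001552932482599311), (-1, 1, -1, 1, -1, 1, -1), array([0.1707, 0.6663, 0.2629, 0.3045, 1.5708]))
(np.float64(0.0015529324825993118), (-1, 1, -1, 1, -1, 1, -1), array([0.1707, 0.6663, 0.2629, 0.3045, 1.5708]))
(np.float64(0.0015529324825993144), (-1, 1, -1, 1, -1, 1, -1), array([0.1707, 0.6663, 0.2629, 0.3045, 1.5708]))
(np.float64(0.0015529324825993155), (-1, 1, -1, 1, -1, 1, -1), array([0.1707, 0.6663, 0.2629, 0.3045, 1.5708]))
```

```bash
python3 - <<'E'
from h import *
for t in(0,20):
    R=tool(17.5,t); z=R.apply([0,0,1])
    print("pre",t,delta(gp2tcp(KNOB-z*.07+[0,0,.03],R),R))
E
```

```text
pre 0 [-42.4, -46.2, 90.4, -3.0, -29.3, 0.3]
pre 20 [-59.1, -46.4, 84.5, -3.0, -9.3, -0.2]
```

Call:
move_arm:
  targets:
    - [[1,-20,-20,20,-3,-20,0],[1,-42,-46,60,-3,-29,0],[1,-42,-46,60,-3,-29,0],[1,-42,-46,60,-3,-29,0],[1,-42,-46,60,-3,-29,0],[1,-42,-46,60,-3,-29,0]]

```text
clock: 3.12
tool_pos: [0.472, 0.0359, 0.2009]
eef_rot: [0.987, 0.161, -0.0, 0.001]
contact_force: [0.2, -0.3, 0.6]
opening: 1.004
finger_force: 0.0
```

```bash
python3 - <<'E'
from h import *
s=r.get_state();print(s["q"].round(4).tolist(),s["tool_pos"].round(4).tolist(),s["eef_rot"].round(4).tolist())
for t in(0,20):
    R=tool(17.5,t); z=R.apply([0,0,1])
    print("pre",t,delta(gp2tcp(KNOB-z*.07+[0,0,.03],R),R))
E
```

```text
[0.3614, 0.6835, -0.8761, 2.0318, 0.7578, 0.7873, -2.2246] [0.472, 0.0359, 0.2009] [0.987, 0.161, -0.0001, 0.0011]
pre 0 [14.2, 5.6, 24.4, 0.1, 0.0, 1.0]
pre 20 [-3.2, 5.3, 27.4, -0.1, 20.0, 1.0]
```

```bash
cat >> h.py <<'E'
SG=(-1,1,-1,1,-1,1,-1)
def fk2(q,L):
    """L: h,L1,L2,d,a2(x at shoulder),a4(x at elbow, before q4),a4b(after),a6(x at wrist, after q6)"""
    R=Ro.identity();p=np.array([0,0,L[0]])
    R=R*Ro.from_euler('z',-q[0]); p=p+R.apply([L[4],0,0])
    R=R*Ro.from_euler('yz',[q[1],-q[2]]) if 0 else R*Ro.from_euler('y',q[1])*Ro.from_euler('z',-q[2]); p=p+R.apply([L[5],0,L[1]])
    R=R*Ro.from_euler('y',q[3])*Ro.from_euler('z',-q[4]); p=p+R.apply([L[6],0,L[2]])
    R=R*Ro.from_euler('y',q[5])*Ro.from_euler('z',-q[6]+np.pi/2); p=p+R.apply([0,0,L[3]])
    return p,R
E
python3 - <<'E'
from h import *
D=[([1.304,.69,-.195,1.566,.157,.903,-.215],[.18506,-.59658,.23823]),
([.03,.45,-.13,2.11,.10,.59,-1.44],[.4359,-.0222,.2388]),
([.51,.43,-.62,2.3,1.42,.04,-2.65],[ 0.49648002,-0.00763022,0.27230888]),
([0.3614, 0.6835, -0.8761, 2.0318, 0.7578, 0.7873, -2.2246],[0.472, 0.0359, 0.2009])]
L0=np.array([.34,.45,.4,.3,0,0,0])
for mask in([1,1,1,1,0,0,0],[1,1,1,1,0,1,0],[1,1,1,1,0,1,1],[1,1,1,1,1,1,1]):
    f=lambda L:np.concatenate([(fk2(q,L*mask)[0]-p) for q,p in D]+[.002*(L*mask-L0*mask)])
    s=least_squares(f,L0);print(s.cost,(s.x*mask).round(4),(s.fun[:12].reshape(4,3)*1e3).round(1).tolist())
for q,p in D: print(fk2(q,L0)[1].as_matrix()[:,2].round(2), fk2(q,L0)[1].as_quat().round(3))
E
```

```text
0.0018499162697633907 [0.2105 0.6285 0.2884 0.292  0.     0.     0.    ] [[32.0, 14.7, -14.1], [-6.0, 41.5, 5.5], [-7.2, 10.5, 7.7], [13.6, -7.9, 1.0]]
0.001785224584827686 [ 0.2218  0.6417  0.3098  0.31    0.     -0.0248  0.    ] [[32.9, 8.9, -8.4], [-10.9, 40.9, 3.6], [-7.8, 13.1, 5.4], [11.6, -11.8, -0.6]]
0.0017312179100165985 [ 0.2446  0.6364  0.3277  0.3076  0.     -0.0258  0.0131] [[34.6, 7.7, -7.9], [-15.1, 40.7, 2.4], [-4.6, 5.5, 6.5], [9.7, -8.4, -0.9]]
0.0014736213473428973 [ 0.3063  0.5508  0.3265  0.3078  0.0557 -0.0388  0.0069] [[31.3, 12.7, 1.2], [-3.8, 39.6, -3.3], [0.8, -0.6, -2.5], [3.6, -13.1, 4.6]]
[-0.  0. -1.] [ 0.989  0.15   0.    -0.001]
[-0.  0. -1.] [ 0.989  0.15  -0.001 -0.001]
[ 0.45  0.21 -0.87] [ 0.953  0.162  0.246 -0.066]
[ 0. -0. -1.] [ 0.987  0.161 -0.     0.001]
```

```bash
cat >> h.py <<'E'
def fk3(q,L):
    y=L[4:7]
    R=Ro.from_euler('z',-q[0]); p=np.array([0,0,L[0]])+R.apply([0,y[0],0])
    R=R*Ro.from_euler('y',q[1])*Ro.from_euler('z',-q[2]); p=p+R.apply([0,y[1],L[1]])
    R=R*Ro.from_euler('y',q[3])*Ro.from_euler('z',-q[4]); p=p+R.apply([0,y[2],L[2]])
    R=R*Ro.from_euler('y',q[5])*Ro.from_euler('z',-q[6]+np.pi/2); return p+R.apply([0,0,L[3]]),R
E
python3 - <<'E'
from h import *
D=[([1.304,.69,-.195,1.566,.157,.903,-.215],[.18506,-.59658,.23823]),
([.03,.45,-.13,2.11,.10,.59,-1.44],[.4359,-.0222,.2388]),
([.51,.43,-.62,2.3,1.42,.04,-2.65],[ 0.49648002,-0.00763022,0.27230888]),
([0.3614, 0.6835, -0.8761, 2.0318, 0.7578, 0.7873, -2.2246],[0.472, 0.0359, 0.2009])]
L0=np.array([.3,.45,.35,.3,0,0,0])
f=lambda L:np.concatenate([(fk3(q,L)[0]-p) for q,p in D]+[.001*(L-L0)])
s=least_squares(f,L0);print(s.cost,s.x.round(4),(s.fun[:12].reshape(4,3)*1e3).round(1).tolist())
E
```

```text
1.7884300837428334e-06 [ 0.3423  0.5629  0.3466  0.3199 -0.0203 -0.0264 -0.0007] [[-0.6, -1.0, -0.1], [-1.0, 0.7, 0.4], [-0.0, 0.3, -0.5], [0.0, -0.0, 0.1]]
```

```bash
cat >> h.py <<'E'
LK=[.3423,.5629,.3466,.3199,-.0203,-.0264,-.0007]
MID=(LO+HI)/2;HW=(HI-LO)/2
def ik(P,R,q0):
    def f(q):
        p,Q=fk3(q,LK); return np.r_[(p-P)*10,(Q.inv()*R).as_rotvec()*3,.002*(q-q0)]
    s=least_squares(f,np.clip(q0,LO+1e-3,HI-1e-3),bounds=(LO,HI)); e=np.linalg.norm(s.fun[:3])*100
    return s.x,e+np.degrees(np.linalg.norm(s.fun[3:6])/3)
E
python3 - <<'E'
from h import *
rng=np.random.default_rng(0)
qn=r.get_state()["q"]
def test(name,G,yaw,tilt):
    R=tool(yaw,tilt);P=gp2tcp(G,R);res=[]
    for k in range(14):
        q0=qn if k==0 else np.array([rng.uniform(-1,1.5),.6,rng.uniform(-1,1),1.8,[0,3.1][k%2],.8,rng.uniform(-2.5,2.5)])
        q,e=ik(P,R,q0)
        if e<1: res.append((np.min(np.minimum(q-LO,HI-q)),q.round(2).tolist()))
    res.sort(key=lambda a:-a[0]); print(name,yaw,tilt,[x for x in res[:2]])
for t in(0,15,25,35,45): test("knob",KNOB,17.5,t)
hk=lambda v:Ro.from_euler('z',HOOK[2],degrees=True).apply(v)+[HOOK[0],HOOK[1],0]
for th in(15,22):
    xb=-.025+.06*np.tan(np.radians(th)); s,c=np.sin(np.radians(th)),np.cos(np.radians(th))
    kn=hk(np.array([xb-.13*s+.03*c,0,.012+.13*c+.03*s]));print(kn)
    for t0 in(15,25,35,45): test("lean%d"%th,kn,HOOK[2],t0-90+th)
for th in(15,22,35):
    xb=-.025+.06*np.tan(np.radians(th)); s,c=np.sin(np.radians(th)),np.cos(np.radians(th))
    for yy in(.03,-.03):
      gp=hk(np.array([xb-.135*s+.004*c,yy,.012+.135*c+.004*s]))
      for fl in (90,-90):
        Q=Ro.from_matrix(tool(HOOK[2],th).as_matrix())*Ro.from_euler('z',fl,degrees=True)
        best=None
        for k in range(10):
            q0=np.array([rng.uniform(-1,1.5),.6,rng.uniform(-1,1),1.8,[0,3.1][k%2],.8,rng.uniform(-2.5,2.5)])
            q,e=ik(gp2tcp(gp,Q),Q,q0); m=np.min(np.minimum(q-LO,HI-q))
            if e<1 and (best is None or m>best[0]): best=(m,q.round(2).tolist())
        print("regrasp",th,yy,fl,best)
E
```

```text
knob 17.5 0 [(np.float64(0.2596234882456432), [-0.03, 0.81, -0.23, 2.09, 0.58, 0.3, -2.01]), (np.float64(0.19631818316899904), [-0.2, 0.8, 0.05, 2.1, -0.14, 0.24, -1.29])]
knob 17.5 15 [(np.float64(0.2170474414638561), [-0.17, 0.81, 0.04, 2.32, 3.43, 0.26, 1.44]), (np.float64(0.21659614744468667), [-0.16, 0.81, 0.04, 2.32, 3.43, 0.26, 1.45])]
knob 17.5 25 [(np.float64(0.10540418555802056), [0.08, 0.87, -0.32, 2.45, 2.87, 0.6, 2.05]), (np.float64(0.10009834272795315), [-0.02, 0.86, -0.17, 2.46, 3.07, 0.6, 1.84])]
knob 17.5 35 []
knob 17.5 45 []
[ 0.42744475 -0.31200456  0.14533493]
lean15 -4.2 -60 [(np.float64(0.3904394346441473), [0.14, 1.29, 0.62, 1.21, -0.09, 1.7, -0.95]), (np.float64(0.35421690047336263), [0.03, 1.41, 0.99, 1.22, -0.33, 1.74, -0.68])]
lean15 -4.2 -50 [(np.float64(0.571412000422939), [0.2, 1.15, 0.44, 1.32, -0.03, 1.52, -1.06]), (np.float64(0.5610057416713086), [0.27, 1.13, 0.29, 1.32, 0.07, 1.53, -1.16])]
lean15 -4.2 -40 [(np.float64(0.7374747963885817), [0.37, 1.01, 0.1, 1.44, 0.16, 1.35, -1.28]), (np.float64(0.7177332229682001), [0.42, 1.01, -0.01, 1.43, 0.23, 1
[... 1403 characters left out ...]
1, 1.75])
regrasp 22 0.03 -90 (np.float64(0.2252382427753079), [1.31, 1.01, -1.21, 2.33, 1.8, 0.76, -1.22])
regrasp 22 -0.03 90 (np.float64(0.12329250205143255), [1.09, 0.78, -0.53, 2.24, 2.29, 0.16, 1.55])
regrasp 22 -0.03 -90 (np.float64(0.33432451293109544), [1.29, 0.87, -0.88, 2.23, 1.78, 0.41, -1.07])
regrasp 35 0.03 90 (np.float64(0.05908336037744011), [1.44, 1.25, -1.38, 2.5, 2.17, 1.0, 1.74])
regrasp 35 0.03 -90 (np.float64(0.05839635954188127), [1.43, 1.21, -1.32, 2.5, 2.22, 0.95, -1.45])
regrasp 35 -0.03 90 (np.float64(0.1912359354658686), [1.47, 1.05, -1.04, 2.37, 2.4, 0.58, 1.64])
regrasp 35 -0.03 -90 (np.float64(0.19454424653784308), [1.54, 1.16, -1.22, 2.37, 2.19, 0.71, -1.26])
```

```bash
python3 - <<'E'
from h import *
qn=r.get_state()["q"]
for t in(0,10,15,20,25):
    q=qn;R=tool(17.5,t);z=R.apply([0,0,1])
    for k in np.linspace(0,1,9):
        Rk=tool(17.5,t*min(1,2*k)); G0=pose()[0]-pose()[1].apply([0,0,.019]); G=G0+(KNOB-z*.003-G0)*k
        q,e=ik(gp2tcp(G,Rk),Rk,q)
    print(t,q.round(2),round(e,2))
E
```

```text
0 [ 0.23  0.87 -0.66  2.08  1.06  0.57 -2.48] 0.0
10 [-0.09  0.78 -0.1   2.21  1.25  0.04 -2.66] 6.7
15 [-0.04  0.77 -0.14  2.2   1.27  0.04 -2.66] 20.66
20 [ 0.01  0.76 -0.18  2.19  1.3   0.04 -2.66] 34.45
25 [ 0.08  0.75 -0.24  2.18  1.34  0.04 -2.66] 48.04
```

```bash
python3 - <<'E'
from h import *
qn=r.get_state()["q"].copy(); qn[6]+=np.pi
print(fk3(qn,LK)[1].as_matrix().round(2).tolist())
for t in(0,10,15,20,25,30):
    q=qn;R=tool(197.5,-t);z=R.apply([0,0,1])
    G0=pose()[0]-pose()[1].apply([0,0,.019])
    for k in np.linspace(0,1,9):
        Rk=tool(197.5,-t*min(1,2*k)); G=G0+(KNOB-z*.003-G0)*k
        q,e=ik(gp2tcp(G,Rk),Rk,q)
    q1=q.round(2)
    # tip and carry to hook
    kn=np.array([.421,-.3115,.144])
    bad=0
    for k in np.linspace(0,1,25):
        lift=np.array([0,0,.12*np.sin(np.pi*k)]); Rk=tool(197.5-21.7*k,-t+70*min(1,1.5*k)); q,e=ik(gp2tcp(KNOB+(kn-KNOB)*k+lift,Rk),Rk,q); bad=max(bad,e)
    print(t,q1,bad,q.round(2))
E
```

```text
[[-0.95, -0.32, 0.0], [-0.32, 0.95, -0.0], [0.0, -0.0, -1.0]]
0 [ 0.23  0.87 -0.66  2.08  1.06  0.57  0.66] 9.220603940217925e-05 [ 0.55  1.31 -0.43  1.09  0.52  2.07  1.53]
10 [ 0.23  0.85 -0.63  2.23  1.63  0.44  0.11] 0.0002491724326651729 [ 0.65  1.26 -0.65  1.19  0.62  1.97  1.41]
15 [ 0.34  0.91 -0.81  2.3   1.87  0.6  -0.1 ] 0.00022074373216677835 [ 0.7   1.23 -0.73  1.25  0.65  1.91  1.36]
20 [ 0.41  0.98 -0.94  2.37  2.03  0.75 -0.24] 0.0002011473142201997 [ 0.74  1.2  -0.78  1.31  0.68  1.84  1.33]
25 [ 0.46  1.05 -1.02  2.44  2.17  0.9  -0.34] 0.00019442588643103846 [ 0.78  1.17 -0.83  1.37  0.71  1.76  1.3 ]
30 [ 0.48  1.12 -1.08  2.51  2.28  1.05 -0.41] 0.00018471708665820602 [ 0.82  1.15 -0.87  1.43  0.73  1.69  1.27]
```

Call:
move_arm:
  targets:
    - [[1,0,0,0,0,0,-10],[1,0,0,0,0,0,-20],[1,0,0,0,0,0,-30],[1,0,0,0,0,0,-40],[1,0,0,0,0,0,-50],[1,0,0,0,0,0,-60],[1,0,0,0,0,0,-70],[1,0,0,0,0,0,-80],[1,0,0,0,0,0,-90]]

```text
clock: 4.25
tool_pos: [0.4722, 0.0354, 0.2011]
eef_rot: [0.582, 0.813, -0.001, 0.001]
contact_force: [0.9, -0.9, -0.4]
opening: 1.002
finger_force: 0.0
```

Call:
move_arm:
  targets:
    - [[1,0,0,0,0,0,-10],[1,0,0,0,0,0,-20],[1,0,0,0,0,0,-30],[1,0,0,0,0,0,-40],[1,0,0,0,0,0,-50],[1,0,0,0,0,0,-60],[1,0,0,0,0,0,-70],[1,0,0,0,0,0,-80],[1,0,0,0,0,0,-90],[1,0,0,0,0,0,-90]]

```text
clock: 5.5
tool_pos: [0.4723, 0.0356, 0.201]
eef_rot: [-0.16, 0.987, -0.001, 0.0]
contact_force: [-0.3, 0.5, 0.4]
opening: 1.001
finger_force: 0.0
```

```bash
python3 - <<'E'
from h import *
print(r.get_state()["q"].round(2),pose()[1].as_matrix().round(3).tolist())
for t in(0,10,15,20):
    R=tool(197.5,-t);z=R.apply([0,0,1])
    print(t,"pre",delta(gp2tcp(KNOB-z*.07,R),R),"grasp",delta(gp2tcp(KNOB-z*.003,R),R))
E
```

```text
[ 0.57  0.97 -1.44  2.02  1.05  1.22  0.57] [[-0.949, -0.316, 0.001], [-0.316, 0.949, -0.002], [0.0, -0.003, -1.0]]
0 pre [-14.0, -5.2, 54.5, -0.1, -0.0, 0.9] grasp [-14.0, -5.0, 121.5, -0.1, -0.0, 0.9]
10 pre [-5.2, -5.1, 55.3, -0.1, -10.0, 0.9] grasp [-16.8, -5.1, 121.2, -0.1, -10.0, 0.9]
15 pre [-0.8, -5.0, 56.2, -0.0, -15.0, 0.9] grasp [-18.2, -5.1, 120.9, -0.0, -15.0, 0.9]
20 pre [3.4, -4.9, 57.6, 0.0, -20.0, 0.9] grasp [-19.5, -5.1, 120.5, 0.0, -20.0, 0.9]
```

Call:
move_arm:
  targets:
    - [[1,1,-5,20,0,-7,0.9],[1,2,-5,40,0,-14,0.9],[1,3,-5,58,0,-20,0.9],[1,3,-5,58,0,-20,0.9],[1,3,-5,58,0,-20,0.9]]

```text
clock: 6.12
tool_pos: [0.4725, 0.0308, 0.1439]
eef_rot: [-0.15, 0.973, 0.027, 0.171]
contact_force: [0.3, 0.7, 1.1]
opening: 0.999
finger_force: 0.0
```

```bash
python3 - <<'E'
from h import *
print(r.get_state()["q"].round(2),pose()[1].as_matrix().round(3).tolist())
R=tool(197.5,-20);z=R.apply([0,0,1])
print("pre",delta(gp2tcp(KNOB-z*.07,R),R),"grasp",delta(gp2tcp(KNOB-z*.003,R),R))
E
```

```text
[ 0.61  1.02 -1.38  2.39  1.7   1.01  0.01] [[-0.896, -0.301, 0.326], [-0.282, 0.954, 0.105], [-0.342, 0.002, -0.94]]
pre [2.1, -0.5, -0.3, 0.1, 0.0, -0.0] grasp [2.1, -0.6, 66.7, 0.1, 0.0, -0.0]
```

Call:
move_arm:
  targets:
    - [[1,2,-0.6,35,0,0,0],[1,2,-0.6,66,0,0,0],[1,2,-0.6,66,0,0,0],[0,2,-0.6,66,0,0,0],[0,2,-0.6,66,0,0,0],[0,2,-0.6,66,0,0,0],[0,2,-0.6,66,0,0,0],[0,2,-0.6,66,0,0,0]]
  newtons: 60

```text
clock: 7.12
tool_pos: [0.4914, 0.0363, 0.0806]
eef_rot: [-0.151, 0.973, 0.027, 0.172]
contact_force: [-0.7, -0.0, 0.2]
opening: 0.456
finger_force: 0.0
```

```bash
python3 - <<'E'
from h import *
p,R=pose();print(r.get_state()["q"].round(2),p-R.apply([0,0,.019]),KNOB)
# tip about foot bottom corner; box frame ball offset from foot
def ball(ph,dx=0,dz=0):
    ph=np.radians(ph); v=np.array([-.13*np.cos(ph)+.03*np.sin(ph)+.075-dx,0,.066+.03*np.cos(ph)+.13*np.sin(ph)+dz])
    return Ro.from_euler('z',BOX[2],degrees=True).apply(v)+[BOX[0],BOX[1],0]
b0=ball(0);Rb=Ro.from_euler('z',BOX[2],degrees=True)
ay=Rb.apply([0,1,0])
G0=p-R.apply([0,0,.019])
for ph,dx,dz in((3,0,0),(6,1,0),(9,3,0),(12,8,0),(14,16,0),(16,20,.0),(20,24,.03),(25,25,.08)):
    d=Ro.from_rotvec(ay*np.radians(ph)); Rn=d*R
    G=G0-b0+ball(ph,dx/1e3,dz)   # grasp pt rigid w/ ball approx
    print(ph,dx,dz,delta(gp2tcp(G,Rn),Rn,p,R))
E
```

```text
[ 0.55  1.17 -1.29  2.37  1.86  1.08 -0.04] [0.48522859 0.03427168 0.09841306] [0.4873 0.035  0.0955]
3 0 0 [-3.0, 0.0, -5.8, -0.0, 3.0, 0.0]
6 1 0 [-5.3, 0.0, -11.7, -0.0, 6.0, 0.0]
9 3 0 [-7.0, 0.0, -17.9, -0.0, 9.0, 0.0]
12 8 0 [-6.1, 0.0, -24.8, -0.0, 12.0, 0.0]
14 16 0 [-1.3, 0.1, -30.9, -0.0, 14.0, 0.0]
16 20 0.0 [-0.3, 0.1, -35.6, -0.0, 16.0, 0.0]
20 24 0.03 [-12.8, 0.1, -71.4, -0.0, 20.0, 0.0]
25 25 0.08 [-37.1, 0.2, -126.0, -0.0, 25.0, 0.1]
```

Call:
move_arm:
  targets:
    - [[0,0,0,0,0,0,0],[0,0,0,0,0,0,0],[0,0,0,0,0,0,0],[0,0,0,0,0,0,0]]

```text
clock: 7.62
tool_pos: [0.4914, 0.0363, 0.0803]
eef_rot: [-0.151, 0.973, 0.027, 0.171]
contact_force: [0.0, 0.8, -1.6]
opening: 0.212
finger_force: 60.0
```

Call:
move_arm:
  targets:
    - [[0,-1.5,0,-3,0,1.5,0],[0,-3,0,-5.8,0,3,0],[0,-4.2,0,-8.8,0,4.5,0],[0,-5.3,0,-11.7,0,6,0],[0,-6.2,0,-14.8,0,7.5,0],[0,-7,0,-17.9,0,9,0],[0,-7,0,-17.9,0,9,0],[0,-7,0,-17.9,0,9,0]]

```text
clock: 8.62
tool_pos: [0.4916, 0.0363, 0.0994]
eef_rot: [-0.153, 0.984, 0.015, 0.095]
contact_force: [0.2, -0.6, -0.3]
opening: 0.218
finger_force: 60.0
```

```bash
python3 - <<'E'
from h import *
import cv2
I=r.snapshot("scene")[:,:,::-1];T=r.snapshot("top")[:,:,::-1]
a=cv2.resize(I[130:260,180:310],(400,400),interpolation=cv2.INTER_CUBIC);b=cv2.resize(T[110:220,190:300],(400,400),interpolation=cv2.INTER_CUBIC)
cv2.imwrite("pics/m2.png",np.hstack([a,b]));print(r.get_state()["q"].round(2))
E
```

```text
[ 0.54  1.08 -1.27  2.22  1.54  1.    0.22]
```

View pics/m2.png

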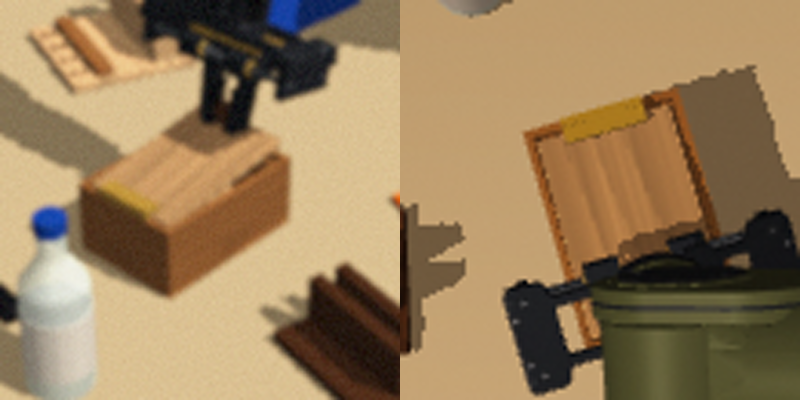

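The lid is tipped up at the knob end: a gap opens at about (255,175), and the far edge is still under the keeper at (130,198). Next I draw it out and lift.

```bash
cat >> h.py <<'E'
def ball(ph,dx=0,dz=0):
    ph=np.radians(ph); v=np.array([-.13*np.cos(ph)+.03*np.sin(ph)+.075-dx,0,.066+.03*np.cos(ph)+.13*np.sin(ph)+dz])
    return Ro.from_euler('z',BOX[2],degrees=True).apply(v)+[BOX[0],BOX[1],0]
E
python3 - <<'E'
from h import *
p,R=pose();G0=p-R.apply([0,0,.019]);b0=ball(9,.003)
ay=Ro.from_euler('z',BOX[2],degrees=True).apply([0,1,0])
for ph,dx,dz in((11,7,0),(12,12,0),(13,18,0),(14,22,0),(18,25,.02),(22,25,.05),(26,25,.09),(30,25,.13)):
    Rn=Ro.from_rotvec(ay*np.radians(ph-9))*R
    print(ph,dx,dz,delta(gp2tcp(G0-b0+ball(ph,dx/1e3,dz),Rn),Rn,p,R))
E
```

```text
11 7 0 [2.0, 0.0, -4.6, -0.0, 2.0, 0.0]
12 12 0 [5.9, 0.0, -7.5, -0.0, 3.0, 0.0]
13 18 0 [10.7, 0.0, -10.5, -0.0, 4.0, 0.0]
14 22 0 [13.6, 0.1, -13.2, -0.0, 5.0, 0.0]
18 25 0.02 [8.0, 0.1, -40.7, -0.0, 9.0, 0.0]
22 25 0.05 [-2.9, 0.2, -77.1, -0.0, 13.0, 0.0]
26 25 0.09 [-16.1, 0.2, -122.9, -0.0, 17.0, 0.0]
30 25 0.13 [-29.9, 0.3, -168.3, -0.0, 21.0, 0.0]
```

Call:
move_arm:
  targets:
    - [[0,2,0,-4.6,0,2,0],[0,5.9,0,-7.5,0,3,0],[0,10.7,0,-10.5,0,4,0],[0,13.6,0,-13.2,0,5,0],[0,13.6,0,-13.2,0,5,0],[0,8,0,-40.7,0,9,0],[0,-3,0,-77,0,13,0],[0,-16,0,-123,0,17,0],[0,-30,0,-168,0,21,0],[0,-30,0,-168,0,21,0]]

```text
clock: 9.98
tool_pos: [0.4916, 0.0373, 0.2729]
eef_rot: [-0.152, 0.985, -0.012, -0.083]
contact_force: [0.0, 0.1, -1.5]
opening: 0.214
finger_force: 60.0
```

```bash
python3 - <<'E'
from h import *
p,R=pose();print(r.get_state()["q"].round(2),p)
# lid frame from tool assuming rigid with tilt 20 at grasp: lid rot = tilt rot phi; phi=20+tool tilt change
lt=tool(197.5,-20); 
Rlid0=Ro.from_euler('z',BOX[2],degrees=True); rel=lt.inv()*Rlid0
L=(R*rel); print("lid x axis",L.apply([1,0,0]),"lid y",L.apply([0,1,0]))
E
```

```text
[ 0.5   0.88 -1.37  1.74  0.78  1.43  0.83] [0.49157891 0.03726642 0.27294374]
lid x axis [ 0.82840769  0.26350074 -0.49427528] lid y [-0.30178411  0.95337312  0.00245662]
```

```bash
cat >> h.py <<'E'
# lid in tool frame, from the grasp in the box
P0=np.array([.4914,.0363,.0803]);R0g=tool(197.5,-20)
REL_R=R0g.inv()*Ro.from_euler('z',BOX[2],degrees=True)
REL_P=R0g.inv().apply(np.array([BOX[0],BOX[1],.066])-P0); REL_P[1]=REL_R.apply([0,0,0])[1]
def lean(th,x,gap,y=0):
    """tool pose with lid's lower back corner at hook (x,y,12mm+gap), leaning th deg"""
    a=np.radians(th);s,c=np.sin(a),np.cos(a);H=Ro.from_euler('z',HOOK[2],degrees=True)
    Rl=H*Ro.from_matrix(np.array([[s,0,c],[0,1,0],[-c,0,s]])); org=H.apply([x,y,.012+gap])+[HOOK[0],HOOK[1],0]-Rl.apply([.075,0,0])
    R=Rl*REL_R.inv(); return org-R.apply(REL_P),R
E
python3 - <<'E'
from h import *
print(REL_P,REL_R.apply([0,1,0]))
P,R=lean(20,.008,.11);print(P,R.as_matrix().round(2).tolist()); d=delta(P,R);print(d)
q=r.get_state()["q"];print(ik(P,R,q))
E
```

```text
[-0.04219092  0.          0.03057398] [-3.53889916e-17  1.00000000e+00  1.18975034e-16]
[ 0.41970705 -0.31143634  0.24444965] [[-0.64, 0.07, -0.76], [0.05, 1.0, 0.06], [0.77, 0.0, -0.64]]
[166.7, -310.8, 56.4, -10.9, 39.9, 19.3]
(array([ 0.78844561,  1.13417545, -0.99817192,  1.22279465,  0.69527987,
        2.08999995,  1.27552822]), np.float64(0.0002491738728009681))
```

```bash
cat >> h.py <<'E'
def jac(q):
    p,R=fk3(q,LK);J=np.zeros((6,7))
    for i in range(7):
        d=np.array(q,float);d[i]+=1e-5;a,b=fk3(d,LK);J[:,i]=np.r_[(a-p)/1e-5,(b*R.inv()).as_rotvec()/1e-5]
    return J
def sim(q,P,R,n=60,clip=True,w=1.):
    """min-norm stepping; straight line from fk(q) to P,R"""
    q=np.array(q,float);p0,Rs=fk3(q,LK);rv=(R*Rs.inv()).as_rotvec();m=9
    for k in range(1,n+1):
        pk=p0+(np.array(P)-p0)*k/n;Rk=Ro.from_rotvec(rv*k/n)*Rs
        for _ in range(3):
            p,Q=fk3(q,LK);e=np.r_[pk-p,(Rk*Q.inv()).as_rotvec()]
            J=jac(q);q=q+J.T@np.linalg.solve(J@J.T+1e-6*np.eye(6),e)
        m=min(m,np.min(np.minimum(q-LO,HI-q)))
    return q,m
E
python3 - <<'E'
from h import *
q=np.array([0.3614,0.6835,-0.8761,2.0318,0.7578,0.7873,-2.2246]);p,R=fk3(q,LK)
for k in range(2): R=R*Ro.from_euler('z',-90,degrees=True);q,m=sim(q,p,R,20)
print("after turn",q.round(2),"true [.57 .97 -1.44 2.02 1.05 1.22 .57]")
p,R=fk3([.54,1.08,-1.27,2.22,1.54,1.,.22],LK); q=[.54,1.08,-1.27,2.22,1.54,1.,.22]
qn=r.get_state()["q"];P,R=pose();print(sim(q,P,R,20)[0].round(2),"true",qn.round(2))
for g in(.11,.08,.065,.005):
    P,R=lean(20,.008,g);q,m=sim(qn,P,R);print(g,q.round(2),m.round(2))
E
```

```text
after turn [ 0.59  1.04 -1.55  2.02  1.1   1.33  0.52] true [.57 .97 -1.44 2.02 1.05 1.22 .57]
[ 0.51  0.9  -1.4   1.74  0.8   1.45  0.81] true [ 0.5   0.88 -1.37  1.74  0.78  1.43  0.83]
0.11 [ 0.8   1.15 -1.06  1.22  0.72  2.12  1.24] -0.03
0.08 [ 0.8   1.19 -1.04  1.24  0.74  2.08  1.24] 0.01
0.065 [ 0.8   1.2  -1.03  1.24  0.75  2.06  1.24] 0.03
0.005 [ 0.79  1.27 -0.99  1.25  0.79  1.98  1.23] 0.11
```

```bash
cat > s.py <<'E'
from h import *
rng=np.random.default_rng(1);qn=r.get_state()["q"];Pn,Rn=pose();P,R=lean(20,.008,.075);out=[]
for i in range(120):
    w=np.array([rng.uniform(.42,.62),rng.uniform(-.3,.1),rng.uniform(.3,.45)])
    yaw=197.5+rng.uniform(-90,60);tl=rng.uniform(-10,40);Rw=tool(yaw,tl)
    q1,m1=sim(qn,w,Rw,12)
    if m1<.02: continue
    q2,m2=sim(q1,P,R,14)
    out.append((min(m2,m1*3),m1,w.round(3),round(yaw),round(tl),q1.round(2),q2.round(2)))
out.sort(key=lambda o:-o[0])
for o in out[:4]:print(o)
E
time python3 s.py
```

```text
(np.float64(0.04130555596917995), np.float64(0.031079935586749263), array([ 0.458, -0.085,  0.368]), 251, 38, array([ 0.45,  0.85, -1.44,  1.74,  0.92,  2.02,  1.65]), array([ 0.79,  1.18, -0.99,  1.24,  0.72,  2.05,  1.26]))
(np.float64(0.03399328935737378), np.float64(0.03569798159558024), array([ 0.585, -0.002,  0.319]), 228, 32, array([ 0.23,  1.02, -1.26,  1.22,  0.93,  2.05,  1.54]), array([ 0.79,  1.18, -1.01,  1.24,  0.73,  2.06,  1.25]))
(np.float64(0.030529288989766368), np.float64(0.10802165971791422), array([0.606, 0.049, 0.32 ]), 226, 24, array([ 0.2 ,  1.01, -1.29,  1.18,  0.92,  1.97,  1.49]), array([ 0.8 ,  1.19, -1.02,  1.24,  0.73,  2.06,  1.25]))
(np.float64(0.03002331938650782), np.float64(0.033478478421517854), array([0.481, 0.1  , 0.339]), 235, 20, array([ 0.25,  0.89, -1.44,  1.58,  0.78,  1.8 ,  1.28]), array([ 0.8 ,  1.19, -1.02,  1.24,  0.73,  2.06,  1.25]))
real	0m9.999s
user	0m10.447s
sys	0m0.090s
```

```bash
python3 - <<'E'
from h import *
q=r.get_state()["q"]
for w in((26,.009,.075),(26,.009,.01),(22,.005,.005),(20,.002,.003)):
    P,R=lean(*w);q,m=sim(q,P,R,30);print(w,q.round(2),m.round(2))
print(delta(*lean(26,.009,.075)))
E
```

```text
(26, 0.009, 0.075) [ 0.86  1.15 -1.07  1.35  0.75  1.95  1.21] 0.11
(26, 0.009, 0.01) [ 0.85  1.23 -1.05  1.37  0.81  1.88  1.19] 0.14
(22, 0.005, 0.005) [ 0.82  1.26 -1.02  1.31  0.8   1.94  1.21] 0.15
(20, 0.002, 0.003) [ 0.8   1.28 -1.01  1.28  0.79  1.98  1.22] 0.11
[170.9, -306.6, 96.4, -9.8, 33.9, 19.8]
```

Call:
move_arm:
  targets:
    - [[0,25,-45,10,-1.5,5,3],[0,45,-85,15,-3,10,6],[0,65,-125,20,-4.5,15,9],[0,90,-165,30,-6,20,12],[0,110,-205,45,-7,25,14],[0,140,-250,65,-8.5,30,17],[0,171,-307,96,-9.8,34,20],[0,171,-307,96,-9.8,34,20],[0,171,-307,96,-9.8,34,20],[0,171,-307,96,-9.8,34,20]]

```text
clock: 11.22
tool_pos: [0.4066, -0.3116, 0.2053]
eef_rot: [0.034, 0.926, 0.011, -0.377]
contact_force: [-0.0, 0.4, -1.2]
opening: 0.22
finger_force: 60.0
```

```bash
python3 - <<'E'
from h import *
import cv2
print(r.get_state()["q"].round(2),delta(*lean(26,.009,.075)))
I=r.snapshot("scene")[:,:,::-1];T=r.snapshot("top")[:,:,::-1]
a=cv2.resize(I[60:180,150:270],(400,400),interpolation=cv2.INTER_CUBIC);b=cv2.resize(T[150:270,330:450],(400,400),interpolation=cv2.INTER_CUBIC)
# predicted lid corners
P,R=pose();Rl=R*REL_R;o=P+R.apply(REL_P)
X=np.array([o+Rl.apply([sx*.075,sy*.05,0]) for sx,sy in((1,1),(1,-1),(-1,-1),(-1,1))])
for img,n,x0,y0 in((a,"scene",150,60),(b,"top",330,150)):
    u=(proj(r.camera_info(n),X)-[x0,y0]+.5)*400/120
    cv2.polylines(img,[u.astype(int)],True,(255,0,255),1)
cv2.imwrite("pics/m3.png",np.hstack([a,b]));print(X.round(3).tolist())
E
```

```text
[ 0.85  1.16 -1.07  1.34  0.76  1.96  1.21] [-0.7, 1.1, -1.4, -0.2, -0.3, -0.1]
[[0.452, -0.266, 0.086], [0.444, -0.365, 0.087], [0.38, -0.36, 0.222], [0.387, -0.26, 0.221]]
```

View pics/m3.png

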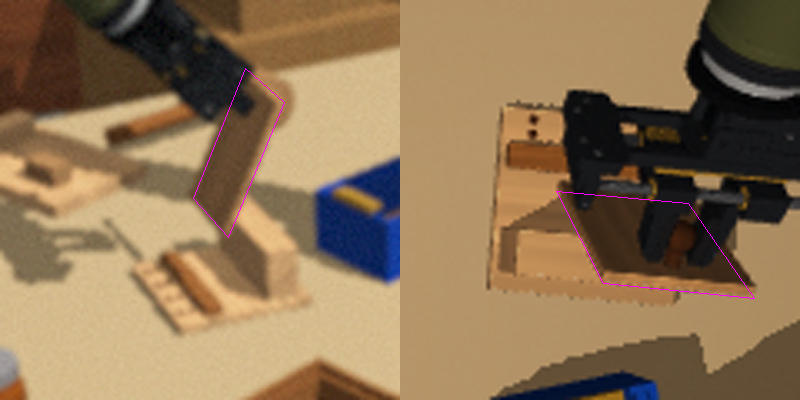

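The predicted lid outline (magenta) coincides with the seen lid in both views: scene foot corner (228,237), top edge (757,295). So it hasn't slipped, and I can lower it.

```bash
python3 - <<'E'
from h import *
for w in((26,.009,.04),(26,.009,.01),(24,.007,.006),(22,.004,.004),(20,.001,.002),(20,-.002,.0005)):
    print(w,delta(*lean(*w)))
E
```

```text
(26, 0.009, 0.04) [-25.2, 1.5, 24.0, -0.3, -0.3, -0.1]
(26, 0.009, 0.01) [-46.1, 1.6, 45.5, -0.3, -0.3, -0.1]
(24, 0.007, 0.006) [-49.5, 1.7, 45.9, -0.3, 1.7, -0.1]
(22, 0.004, 0.004) [-50.9, 1.7, 45.6, -0.3, 3.7, -0.1]
(20, 0.001, 0.002) [-52.4, 1.7, 45.3, -0.3, 5.7, -0.2]
(20, -0.002, 0.0005) [-51.3, 1.7, 48.5, -0.3, 5.7, -0.2]
```

Call:
move_arm:
  targets:
    - [[0,-13,1.5,12,-0.3,-0.3,0],[0,-25,1.5,24,-0.3,-0.3,0],[0,-36,1.6,35,-0.3,-0.3,0],[0,-46,1.6,45.5,-0.3,-0.3,0],[0,-49.5,1.7,45.9,-0.3,1.7,0],[0,-51,1.7,45.6,-0.3,3.7,0],[0,-52.4,1.7,45.3,-0.3,5.7,0],[0,-52.4,1.7,45.3,-0.3,5.7,0],[0,-52.4,1.7,45.3,-0.3,5.7,0]]

```text
clock: 12.45
tool_pos: [0.4121, -0.3122, 0.136]
eef_rot: [0.036, 0.905, 0.016, -0.423]
contact_force: [-0.4, -0.1, -1.3]
opening: 0.213
finger_force: 60.0
```

```bash
python3 - <<'E'
from h import *
print(r.get_state()["q"].round(2),r.get_state()["contact_force"].round(1))
for w in((20,-.001,.0005),(20,-.002,-.001),(20,-.003,-.001),(20,-.005,-.002)):
    print(w,delta(*lean(*w)))
E
```

```text
[ 0.8   1.28 -1.01  1.26  0.8   1.98  1.22] [-0.4 -0.1 -1.3]
(20, -0.001, 0.0005) [0.2, 1.3, 1.8, 0.2, -0.0, -0.3]
(20, -0.002, -0.001) [-0.3, 1.3, 3.5, 0.2, -0.0, -0.3]
(20, -0.003, -0.001) [0.3, 1.3, 4.3, 0.2, -0.0, -0.3]
(20, -0.005, -0.002) [0.8, 1.3, 6.5, 0.2, -0.0, -0.3]
```

Call:
move_arm:
  targets:
    - [[0,-1.5,1,1.3,0,0,0],[0,-2.3,1,1.9,0,0,0],[0,-2.3,1,1.9,0,0,0]]

```text
clock: 12.82
tool_pos: [0.4111, -0.3121, 0.1349]
eef_rot: [0.036, 0.905, 0.015, -0.424]
contact_force: [-1.2, -2.5, 7.0]
opening: 0.212
finger_force: 60.0
```

Call:
move_arm:
  targets:
    - [[0,1.9,0,0.7,0,0,0],[0,3.2,0,2.2,0,0,0],[0,4.3,0,3.6,0,0,0],[0,4.3,0,3.6,0,0,0]]

```text
clock: 13.32
tool_pos: [0.4061, -0.3111, 0.1342]
eef_rot: [0.036, 0.905, 0.016, -0.423]
contact_force: [-1.1, -1.7, 5.4]
opening: 0.214
finger_force: 60.0
```

Call:
move_arm:
  targets:
    - [[0,1.5,0,1.4,0,0,0],[0,3,0,2.8,0,0,0],[0,3,0,2.8,0,0,0]]

```text
clock: 13.7
tool_pos: [0.4029, -0.3102, 0.1337]
eef_rot: [0.036, 0.906, 0.016, -0.422]
contact_force: [2.0, -1.1, -0.6]
opening: 0.215
finger_force: 60.0
```

```bash
python3 - <<'E'
from h import *
import cv2
I=r.snapshot("scene")[:,:,::-1];T=r.snapshot("top")[:,:,::-1]
a=cv2.resize(I[80:180,170:270],(400,400),interpolation=cv2.INTER_CUBIC);b=cv2.resize(T[150:270,330:450],(400,400),interpolation=cv2.INTER_CUBIC)
P,R=pose();Rl=R*REL_R;o=P+R.apply(REL_P)
print(Ro.from_euler('z',-HOOK[2],degrees=True).apply(o+Rl.apply([.075,0,0])-[HOOK[0],HOOK[1],0]),Rl.apply([1,0,0]))
cv2.imwrite("pics/m4.png",np.hstack([a,b]))
E
```

```text
[-0.00890444 -0.00032752  0.01130367] [ 0.34097225 -0.02826589 -0.93964832]
```

View pics/m4.png

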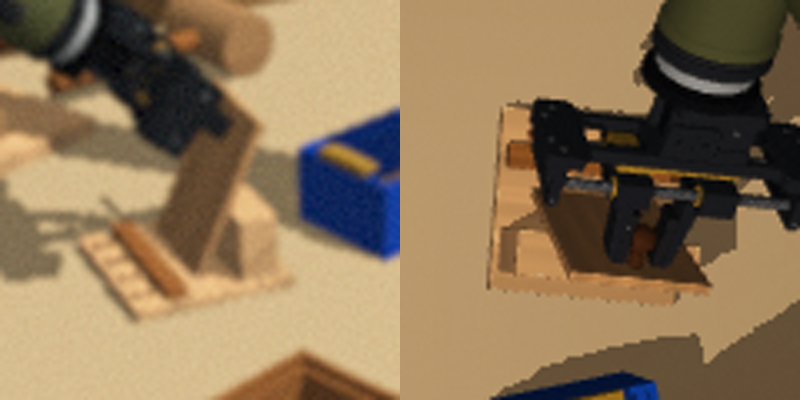

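The lid rests in the groove, foot near (200,270), leaning on the block at (245,190). Fx has turned positive, meaning block contact, so I release.

Call:
move_arm:
  targets:
    - [[0.4,0,0,0,0,0,0],[0.7,0,0,0,0,0,0],[1,0,0,0,0,0,0],[1,0,0,0,0,0,0],[1,0,0,0,0,0,0],[1,0,0,-20,0,0,0],[1,0,0,-50,0,0,0],[1,0,0,-90,0,0,0],[1,0,0,-130,0,0,0],[1,0,0,-130,0,0,0]]

```text
clock: 15.05
tool_pos: [0.5036, -0.3182, 0.2197]
eef_rot: [0.038, 0.906, 0.013, -0.422]
contact_force: [-0.1, 0.2, 1.2]
opening: 1.003
finger_force: 0.0
```

```bash
python3 - <<'E'
from h import *
import cv2
s=r.get_state();print(s["q"].round(2),s["tool_pos"])
I=r.snapshot("scene")[:,:,::-1];T=r.snapshot("top")[:,:,::-1]
a=cv2.resize(I[85:185,170:270],(400,400),interpolation=cv2.INTER_CUBIC);b=cv2.resize(T[160:260,335:435],(400,400),interpolation=cv2.INTER_CUBIC)
cv2.imwrite("pics/m5.png",np.hstack([a,b]))
E
```

```text
[ 0.54  1.18 -0.55  0.86  0.56  2.08  1.59] [ 0.50355332 -0.31819256  0.21971943]
```

View pics/m5.png

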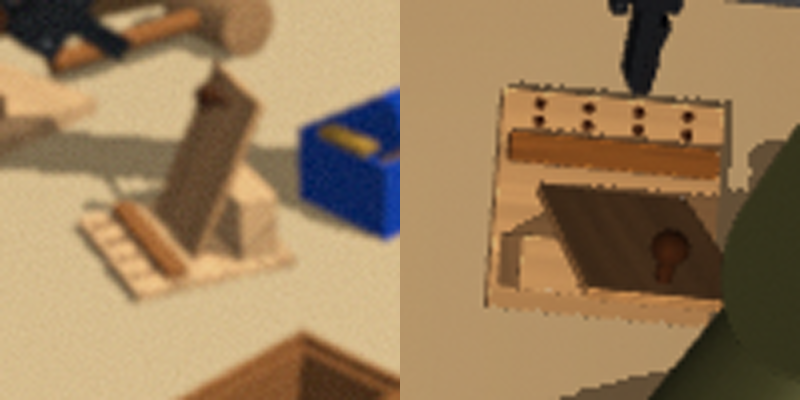

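```bash
python3 - <<'E'
from h import *
T,S=r.camera_info("top"),r.camera_info("scene")
px=lambda L,o:(np.array(L,float)+.5)/4-.5+o
u1=px([(138,184),(183,290),(290,195),(270,248)],(335,160));M1=np.array([[75,50,8],[-75,50,8],[75,-50,8],[-55,0,30]])/1e3
u2=px([(260,105),(200,258),(212,95)],(170,85));M2=np.array([[-75,50,8],[75,50,8],[-55,0,30]])/1e3
print("ball",tri([(T,u1[3]),(S,u2[2])]))
def lid(v):
    R=Ro.from_euler('z',v[2])*Ro.from_euler('y',np.pi/2-v[3]); return R,np.array([v[0],v[1],.012])-R.apply([.075,0,0])
def f(v):
    R,o=lid(v);return np.r_[(proj(T,R.apply(M1)+o)-u1).ravel(),(proj(S,R.apply(M2)+o)-u2).ravel()]
s=least_squares(f,[.44,-.31,-.07,.35],loss='soft_l1');R,o=lid(s.x)
print("foot back corner",s.x[:2].round(4),"yaw",np.degrees(s.x[2]).round(1),"theta",np.degrees(s.x[3]).round(1),f(s.x).round(1))
print("hook frame foot",Ro.from_euler('z',-HOOK[2],degrees=True).apply(o+R.apply([.075,0,0])-[HOOK[0],HOOK[1],0]))
print("ball model",R.apply([-.055,0,.03])+o,"head",R.apply([-.075,0,.004])+o)
E
```

```text
ball (array([ 0.41405641, -0.31041166,  0.14358681]), array([-0.44677597,  0.74509339, -1.23850423, -0.16883464]))
foot back corner [ 0.446  -0.3137] yaw -3.9 theta 26.7 [-0.2 -0.1  0.7  0.2 -1.2  0.6 -0.3  0.6  0.  -0.4 -1.9  0.2 -1.4  0.3]
hook frame foot [ 0.0050254  -0.00028321  0.012     ]
ball model [ 0.41439209 -0.31151314  0.14160297] head [ 0.3822486  -0.30933896  0.14777296]
```

The lid now leans at about 27° with its foot 5 mm into the groove (hook frame), and the ball is at about z = 0.143. The fit is consistent with block-edge contact. Next I plan the top-edge grasp.

```bash
cat >> h.py <<'E'
LIDP=dict(foot=(.446,-.3137),yaw=-4.0,th=26.7)
def edge(yo,fl,back=0.,depth=.017,up=0.,th=None,footxyz=None,yaw=None):
    """tool pose gripping lid's top edge at lid y=yo; fl=+-90 turn about tool z"""
    th=LIDP["th"] if th is None else th; yaw=LIDP["yaw"] if yaw is None else yaw
    f=np.array([*LIDP["foot"],.012]) if footxyz is None else np.array(footxyz)
    Rl=Ro.from_euler('z',yaw,degrees=True)*Ro.from_euler('y',90-th,degrees=True); o=f-Rl.apply([.075,0,0])
    G=o+Rl.apply([-.075+depth-back,yo,.004])+[0,0,up]
    R=tool(yaw,th)*Ro.from_euler('z',fl,degrees=True)
    return gp2tcp(G,R),R
SF=np.array([STAND[0],STAND[1],0.])
def stand(yo,fl,gap,yaw=3.8,dx=0.,dy=0.):
    f=SF+Ro.from_euler('z',STAND[2],degrees=True).apply([dx-.004,dy,.012+gap]); return edge(yo,fl,th=0,yaw=yaw,footxyz=f)
E
cat > s2.py <<'E'
from h import *
rng=np.random.default_rng(2);qn=r.get_state()["q"]
for yo in(.03,-.03):
  for fl in(90,-90):
    out=[]
    for i in range(45):
        w=np.array([rng.uniform(.4,.65),rng.uniform(-.4,-.15),rng.uniform(.28,.4)]);tl=rng.uniform(-40,10);f=fl*rng.uniform(0,1);yw=-4+rng.uniform(-30,30)
        Rw=tool(yw+180,-tl)
        # tool(197,-t) family: current x=-bx ; lid-edge family = tool(yaw,th)*Rz(fl)
        Rw=tool(yw,tl)*Ro.from_euler('z',fl+ (180-fl if False else 0),degrees=True) if i%2 else tool(yw,tl)*Ro.from_euler('z',180-np.sign(fl)*rng.uniform(0,60),degrees=True)
        q1,m1=sim(qn,w,Rw,8)
        if m1<-.03: continue
        q2,m2=sim(q1,*edge(yo,fl,back=.08),8)
        if m2<.02: continue
        q3,m3=sim(q2,*edge(yo,fl),5)
        q4,m4=sim(q3,*edge(yo,fl,up=.12,th=0),6);q5,m5=sim(q4,*stand(yo,fl,.1),8);q6,m6=sim(q5,*stand(yo,fl,0),4)
        out.append((min(m2,m3,m4,m5,m6),m1,w.round(3).tolist(),Rw.as_quat().round(4).tolist(),q1.round(2).tolist(),q3.round(2).tolist(),q6.round(2).tolist()))
    out.sort(key=lambda o:-o[0]);print(yo,fl,len(out));[print(o) for o in out[:2]]
E
python3 s2.py
```

```text
0.03 90 28
(np.float64(-0.09975584510159852), np.float64(0.057387378009158496), [0.403, -0.177, 0.395], [0.6312, -0.7266, -0.2048, 0.1779], [0.85, 0.79, -1.23, 1.46, 0.46, 1.88, 2.58], [1.34, 1.05, -1.2, 2.4, 2.01, 0.77, 1.78], [-0.17, 0.94, -0.9, 1.77, 0.93, 0.92, 1.72])
(np.float64(-0.1139476827079049), np.float64(0.030684526406022705), [0.518, -0.227, 0.293], [0.4761, -0.8271, -0.0563, 0.2935], [0.56, 0.94, -0.92, 1.26, 0.73, 1.89, 2.27], [1.34, 1.04, -1.19, 2.4, 2.02, 0.76, 1.77], [-0.18, 0.93, -0.88, 1.77, 0.91, 0.9, 1.73])
0.03 -90 0
-0.03 90 23
(np.float64(-0.19698172379316503), np.float64(0.06490911976470404), [0.433, -0.168, 0.332], [0.542, -0.7994, -0.0416, 0.256], [0.65, 0.76, -1.06, 1.6, 0.64, 1.73, 2.21], [1.47, 1.07, -1.2, 2.27, 1.86, 0.68, 2.08], [-0.04, 0.94, -0.95, 1.85, 0.98, 0.91, 1.73])
(np.float64(-0.21346137105000773), np.float64(0.06647441931100317), [0.427, -0.253, 0.302], [0.4182, -0.8713, -0.0873, 0.2415], [0.79, 0.83, -0.98, 1.5, 0.62, 1.71, 2.18], [1.46, 1.05, -1.18, 2.27, 1.87, 0.66, 2.07], [-0.05, 0.93, -0.93, 1.85, 0.96, 0.89, 1.75])
-0.03 -90 0
```

```bash
cat > s3.py <<'E'
from h import *
qn=r.get_state()["q"]
def run(q,steps,n=10):
    for name,P,R in steps:
        q,m=sim(q,P,R,n);print("  ",name,q.round(2),m.round(2))
    return q
for yo,fl,mid in((.03,90,150),(.03,-90,-150),(-.03,-90,-150)):
    print(yo,fl)
    W=[("w1",np.array([.5,-.3,.32]),tool(-4,-20)*Ro.from_euler('z',mid,degrees=True)),("w2",np.array([.45,-.3,.33]),tool(-4,0)*Ro.from_euler('z',fl,degrees=True)),
    ("pre",*edge(yo,fl,back=.08)),("g",*edge(yo,fl)),("lift",*edge(yo,fl,up=.08)),("vert",*edge(yo,fl,up=.1,th=0)),("st+",*stand(yo,fl,.1)),("st",*stand(yo,fl,0))]
    run(qn,W)
E
python3 s3.py
```

```text
0.03 90
   w1 [ 0.79  0.83 -0.87  1.27  0.57  1.66  1.96] 0.05
   w2 [ 1.19  0.75 -1.3   1.67  0.74  1.31  2.82] -0.16
   pre [ 1.44  0.81 -1.2   2.42  1.83  0.55  1.89] -0.13
   g [ 1.33  1.04 -1.18  2.4   2.02  0.75  1.76] 0.14
   lift [ 1.37  0.79 -1.17  2.34  1.74  0.53  1.96] 0.17
   vert [ 1.08  0.8  -1.1   1.83  0.83  1.06  2.72] -0.06
   st+ [-0.11  0.83 -1.02  1.69  0.79  1.09  1.83] 0.06
   st [-0.16  0.95 -0.92  1.77  0.94  0.93  1.71] 0.46
0.03 -90
   w1 [ 0.67  0.76 -0.58  1.28  0.42  1.57  1.06] 0.05
   w2 [ 0.75  0.49 -0.39  1.69  0.21  1.01  0.21] 0.57
   pre [ 0.99  0.58 -0.39  2.44  0.28 -0.23  0.36] -0.27
   g [ 0.84  0.77 -0.26  2.42  0.21 -0.43  0.42] -0.47
   lift [ 0.94  0.57 -0.4   2.36  0.24 -0.16  0.33] -0.44
   vert [ 0.62  0.59 -0.23  1.86  0.2   0.72  0.2 ] -0.1
   st+ [-0.54  0.65 -0.19  1.71  0.16  0.8  -0.74] 0.52
   st [-0.57  0.79 -0.15  1.79  0.2   0.57 -0.77] 0.53
-0.03 -90
   w1 [ 0.67  0.76 -0.58  1.28  0.42  1.57  1.06] 0.05
   w2 [ 0.75  0.49 -0.39  1.69  0.21  1.01  0.21] 0.57
   pre [ 1.2   0.62 -0.51  2.31  0.26 -0.08  0.49] -0.12
   g [ 1.03  0.78 -0.36  2.3   0.22 -0.26  0.52] -0.3
   lift [ 1.13  0.62 -0.51  2.24  0.22 -0.02  0.46] -0.28
   vert [ 0.73  0.63 -0.26  1.77  0.22  0.77  0.29] 0.02
   st+ [-0.43  0.62 -0.21  1.79  0.18  0.75 -0.68] 0.54
   st [-0.46  0.76 -0.17  1.87  0.23  0.52 -0.72] 0.48
```

```bash
cat > s4.py <<'E'
from s3 import run
from h import *
qn=r.get_state()["q"];yo,fl=.03,90
for w1,tl,mid in(((.5,-.3,.32),-20,150),((.45,-.27,.33),-10,150),((.5,-.3,.32),-20,180),((.44,-.27,.33),5,170)):
    print(w1,tl,mid)
    up=edge(yo,fl,up=.12);m=[.46,.0,up[0][2]+.02]
    W=[("w1",np.array(w1),tool(-4,tl)*Ro.from_euler('z',mid,degrees=True)),("pre",*edge(yo,fl,back=.08)),("g",*edge(yo,fl)),("lift",*up),("mid",m,tool(0,20)*Ro.from_euler('z',90,degrees=True)),
    ("st+",*stand(yo,fl,.1)),("st",*stand(yo,fl,0))]
    run(qn,W)
E
sed -i 's/^for yo/if __name__=="__main__":\n  for yo/; ' s3.py; python3 - <<'E'
s=open('s3.py').read().split('if __name__')[0];open('s3.py','w').write(s)
E
python3 s4.py
```

```text
(0.5, -0.3, 0.32) -20 150
   w1 [ 0.79  0.83 -0.87  1.27  0.57  1.66  1.96] 0.05
   pre [ 1.4   0.76 -1.09  2.42  1.92  0.46  1.81] 0.14
   g [ 1.3   0.99 -1.1   2.4   2.09  0.68  1.7 ] 0.14
   lift [ 1.29  0.59 -0.93  2.3   1.5   0.25  2.18] 0.17
   mid [ 0.6   0.53 -1.1   2.3   1.29  0.62  1.67] 0.18
   st+ [-0.08  0.86 -1.1   1.69  0.84  1.14  1.78] 0.29
   st [-0.13  0.98 -1.    1.77  0.99  0.99  1.66] 0.38
(0.45, -0.27, 0.33) -10 150
   w1 [ 0.95  0.67 -0.97  1.58  0.54  1.37  1.9 ] 0.09
   pre [ 1.39  0.75 -1.07  2.42  1.95  0.44  1.79] 0.14
   g [ 1.3   0.98 -1.08  2.4   2.11  0.66  1.68] 0.14
   lift [ 1.25  0.57 -0.86  2.3   1.51  0.21  2.17] 0.17
   mid [ 0.58  0.52 -1.06  2.3   1.28  0.59  1.68] 0.18
   st+ [-0.09  0.85 -1.08  1.69  0.82  1.12  1.8 ] 0.29
   st [-0.14  0.97 -0.98  1.77  0.98  0.97  1.68] 0.4
(0.5, -0.3, 0.32) -20 180
   w1 [ 0.74  0.79 -0.73  1.28  0.5   1.61  1.51] 0.05
   pre [ 1.36  0.73 -1.01  2.42  2.01  0.4   1.73] 0.14
   g [ 1.27  0.96 -1.03  2.4   2.15  0.63  1.63] 0.14
   lift [ 1.12  0.52 -0.65  2.31  1.59  0.08  2.1 ] 0.04
   mid [ 0.53  0.49 -0.97  2.31  1.26  0.53  1.7 ] 0.12
   st+ [-0.11  0.83 -1.03  1.69  0.79  1.09  1.82] 0.29
   st [-0.16  0.95 -0.93  1.77  0.95  0.94  1.7 ] 0.45
(0.44, -0.27, 0.33) 5 170
   w1 [ 1.09  0.53 -0.96  1.81  0.51  0.98  1.61] 0.12
   pre [ 1.33  0.71 -0.96  2.42  2.06  0.37  1.68] 0.14
   g [ 1.26  0.94 -0.99  2.4   2.19  0.6   1.59] 0.14
   lift [ 1.08  0.5  -0.58  2.31  1.74  0.04  1.95] -0.0
   mid [ 0.47  0.46 -0.87  2.31  1.24  0.47  1.73] 0.06
   st+ [-0.13  0.81 -0.97  1.69  0.76  1.06  1.85] 0.29
   st [-0.18  0.93 -0.88  1.77  0.91  0.9   1.73] 0.5
```

```bash
python3 - <<'E'
from h import *
print(delta([.45,-.27,.33],tool(-4,-10)*Ro.from_euler('z',150,degrees=True)))
E
```

```text
[121.8, 43.0, -29.6, 10.6, -39.1, -29.2]
```

Call:
move_arm:
  targets:
    - [[1,24,8,-6,2,-8,-6],[1,49,17,-12,4,-16,-12],[1,73,26,-18,6,-23,-17],[1,97,34,-24,8,-31,-23],[1,122,43,-30,10.6,-39,-29],[1,122,43,-30,10.6,-39,-29]]

```text
clock: 15.9
tool_pos: [0.447, -0.2705, 0.3321]
eef_rot: [-0.222, 0.971, 0.024, -0.084]
contact_force: [1.0, -0.4, -0.6]
opening: 1.002
finger_force: 0.0
```

```bash
python3 - <<'E'
from s3 import run
from h import *
q=r.get_state()["q"];print(q.round(2),pose()[0]);print(delta(*edge(.03,90,back=.08)))
run(q,[("pre",*edge(.03,90,back=.08)),("g",*edge(.03,90)),("lift",*edge(.03,90,up=.08))])
E
```

```text
[ 0.95  0.66 -0.97  1.58  0.54  1.37  1.9 ] [ 0.44704051 -0.27046658  0.33213195]
[54.2, 16.2, 157.1, 33.2, -19.4, -58.0]
   pre [ 1.38  0.75 -1.06  2.42  1.95  0.44  1.78] 0.14
   g [ 1.29  0.98 -1.08  2.4   2.11  0.66  1.67] 0.14
   lift [ 1.3   0.72 -1.01  2.34  1.84  0.39  1.86] 0.16
```

Call:
move_arm:
  targets:
    - [[1,8,2,15,5,-3,-8],[1,16,4,30,10,-6,-17],[1,24,7,50,14,-8,-25],[1,32,9,75,19,-11,-33],[1,40,12,100,24,-14,-41],[1,47,14,130,28,-17,-50],[1,54,16,157,33,-19.4,-58],[1,54,16,157,33,-19.4,-58],[1,54,16,157,33,-19.4,-58]]

```text
clock: 17.02
tool_pos: [0.366, -0.2767, 0.1834]
eef_rot: [-0.662, 0.714, -0.164, 0.158]
contact_force: [1.1, 0.8, 0.5]
opening: 0.998
finger_force: 0.0
```

```bash
python3 - <<'E'
from h import *
import cv2
q=r.get_state()["q"];print(q.round(2),pose()[0]);print("pre",delta(*edge(.03,90,back=.08)),"g",delta(*edge(.03,90)))
c=r.camera_info("wrist");I=r.snapshot("wrist")[:,:,::-1].copy()
th=np.radians(LIDP["th"]);Rl=Ro.from_euler('z',LIDP["yaw"],degrees=True)*Ro.from_euler('y',np.pi/2-th);o=np.array([*LIDP["foot"],.012])-Rl.apply([.075,0,0])
X=np.array([o+Rl.apply(v) for v in([-.075,.05,.008],[-.075,-.05,.008],[-.075,-.05,0],[-.075,.05,0])])
u=proj(c,X);print(u.round(0).tolist(),proj(c,o+Rl.apply([-.055,0,.03])))
cv2.imwrite("pics/w2.png",I)
E
```

```text
[ 1.39  0.76 -1.08  2.42  1.94  0.45  1.79] [ 0.36600263 -0.27673085  0.18336205]
pre [1.3, -0.6, -3.9, 0.4, 0.4, -0.4] g [1.8, -1.1, 76.1, 0.4, 0.4, -0.4]
[[246.0, 233.0], [244.0, 90.0], [257.0, 90.0], [257.0, 233.0]] [[217.24280992 161.66824218]]
```

View pics/w2.png

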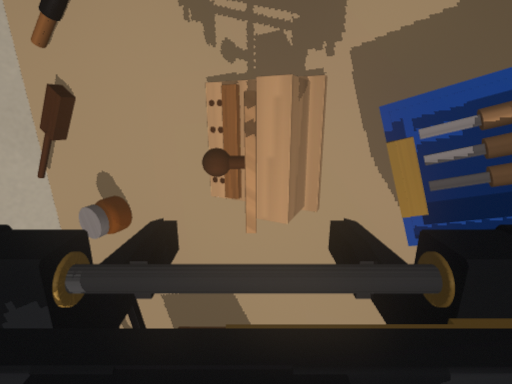

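The lid's top edge is seen at u 246–257, v 80–233, and the ball at (217,162), matching the model to a pixel or so. Next I grip the edge.

Call:
move_arm:
  targets:
    - [[1,1.8,-1,30,0.4,0.4,-0.4],[1,1.8,-1,60,0.4,0.4,-0.4],[1,1.8,-1,76,0.4,0.4,-0.4],[0,1.8,-1,76,0.4,0.4,-0.4],[0,1.8,-1,76,0.4,0.4,-0.4],[0,1.8,-1,76,0.4,0.4,-0.4],[0,1.8,-1,76,0.4,0.4,-0.4],[0,1.8,-1,76,0.4,0.4,-0.4],[0,1.8,-1,76,0.4,0.4,-0.4],[0,1.8,-1,76,0.4,0.4,-0.4]]
  newtons: 60

```text
clock: 18.32
tool_pos: [0.4024, -0.2823, 0.118]
eef_rot: [-0.664, 0.71, -0.172, 0.156]
contact_force: [-0.1, -0.5, 0.3]
opening: 0.23
finger_force: 0.0
```

Call:
move_arm:
  targets:
    - [[0,0,0,0,0,0,0],[0,0,0,0,0,0,0],[0,0,0,0,0,0,0]]

```text
clock: 18.7
tool_pos: [0.4022, -0.2822, 0.1178]
eef_rot: [-0.664, 0.71, -0.172, 0.156]
contact_force: [0.6, -0.3, -1.9]
opening: 0.088
finger_force: 59.8
```

```bash
python3 - <<'E'
from h import *
p,R=pose();q=r.get_state()["q"];print(q.round(2));print("g",delta(*edge(.03,90)),"lift",delta(*edge(.03,90,up=.09)))
E
```

```text
[ 1.3   0.98 -1.09  2.41  2.1   0.68  1.68]
g [-1.7, 2.5, 1.1, -0.2, -0.3, 0.2] lift [-1.1, -38.2, -79.2, -0.2, -0.3, 0.2]
```

Call:
move_arm:
  targets:
    - [[0,0,-8,-16,0,0,0],[0,0.2,-16,-32,0,0,0],[0,0.4,-28,-56,0,0,0],[0,0.6,-40.7,-80.3,0,0,0],[0,0.6,-40.7,-80.3,0,0,0]]

```text
clock: 19.32
tool_pos: [0.4031, -0.2829, 0.2098]
eef_rot: [-0.665, 0.71, -0.174, 0.155]
contact_force: [0.3, -0.7, -2.2]
opening: 0.09
finger_force: 59.8
```

```bash
python3 - <<'E'
from s3 import run
from h import *
p,R=pose();q=r.get_state()["q"];print(q.round(2),p,r.get_state()["finger_force"])
yo,fl=.03,90
m=("mid",[.44,0,.25],tool(0,22)*Ro.from_euler('z',90,degrees=True))
run(q,[m,("st+",*stand(yo,fl,.08)),("st",*stand(yo,fl,0))])
print(delta(*m[1:]));print("stand+",stand(yo,fl,.08)[0],stand(yo,fl,0)[0])
E
```

```text
[ 1.31  0.68 -1.    2.33  1.78  0.36  1.92] [ 0.40306835 -0.28294002  0.20977628] 59.80940326116979
   mid [ 0.64  0.56 -1.21  2.39  1.45  0.67  1.47] 0.12
   st+ [-0.07  0.92 -1.15  1.71  0.91  1.15  1.72] 0.21
   st [-0.1   1.01 -1.07  1.77  1.04  1.04  1.63] 0.33
[-284.3, -35.3, -30.7, -5.0, -2.2, -3.3]
stand+ [0.49001178 0.31593404 0.206     ] [0.49001178 0.31593404 0.126     ]
```

Call:
move_arm:
  targets:
    - [[0,-30,-14,-18,0,0,0],[0,-80,-24,-28,-1,-0.5,-0.5],[0,-130,-28,-30,-2,-1,-1],[0,-180,-31,-30,-3,-1.5,-2],[0,-230,-34,-30,-4,-2,-3],[0,-284,-35,-31,-5,-2.2,-3.3],[0,-284,-35,-31,-5,-2.2,-3.3],[0,-284,-35,-31,-5,-2.2,-3.3]]

```text
clock: 20.32
tool_pos: [0.4382, -0.0003, 0.2484]
eef_rot: [0.694, -0.694, 0.132, -0.135]
contact_force: [-0.7, 0.1, -1.7]
opening: 0.088
finger_force: 59.8
```

```bash
python3 - <<'E'
from s3 import run
from h import *
p,R=pose();q=r.get_state()["q"];print(q.round(2),p)
yo,fl=.03,90
run(q,[("st+",*stand(yo,fl,.08)),("st",*stand(yo,fl,0))])
print(delta(*stand(yo,fl,.08)))
E
```

```text
[ 0.63  0.55 -1.18  2.4   1.45  0.64  1.46] [ 4.38202714e-01 -2.52401660e-04  2.48421495e-01]
   st+ [-0.07  0.91 -1.13  1.71  0.9   1.14  1.73] 0.2
   st [-0.11  1.01 -1.05  1.77  1.03  1.03  1.64] 0.35
[-316.0, -32.2, 59.7, -21.8, -0.5, -3.8]
```

Call:
move_arm:
  targets:
    - [[0,-50,-5,0,-3,0,-0.5],[0,-100,-12,5,-7,0,-1],[0,-155,-18,10,-11,0,-2],[0,-210,-24,18,-15,0,-2.5],[0,-265,-28,35,-18.5,-0.3,-3.2],[0,-316,-32,60,-21.8,-0.5,-3.8],[0,-316,-32,60,-21.8,-0.5,-3.8],[0,-316,-32,60,-21.8,-0.5,-3.8]]

```text
clock: 21.32
tool_pos: [0.4913, 0.3136, 0.2059]
eef_rot: [0.729, -0.684, 0.001, 0.001]
contact_force: [-0.0, -0.1, -0.9]
opening: 0.083
finger_force: 59.8
```

```bash
python3 - <<'E'
from h import *
import cv2
p,R=pose();q=r.get_state()["q"];print(q.round(2),p,R.as_matrix().round(3).tolist());print(delta(*stand(.03,90,.08)))
I=r.snapshot("scene")[:,:,::-1].copy();T=r.snapshot("top")[:,:,::-1].copy()
cv2.imwrite("pics/S6.png",I);cv2.imwrite("pics/T6.png",T)
W=r.snapshot("wrist")[:,:,::-1].copy();cv2.imwrite("pics/W6.png",W)
cw=r.camera_info("wrist")
H=Ro.from_euler('z',STAND[2],degrees=True)
sl=np.array([H.apply(v)+SF for v in([.007,.062,.057],[.007,-.062,.057],[-.007,-.062,.057],[-.007,.062,.057])])
print("slot scene",proj(r.camera_info("scene"),sl).round(1).tolist(),"top",proj(r.camera_info("top"),sl).round(1).tolist(),"wrist",proj(cw,sl).round(1).tolist())
a=cv2.resize(I[150:290,240:380],(400,400),interpolation=cv2.INTER_CUBIC);b=cv2.resize(T[140:230,110:200],(400,400),interpolation=cv2.INTER_CUBIC)
# gamma brighten
m=np.hstack([a,b]);w=cv2.resize(W[40:250,110:400],(400,290));bot=np.hstack([w,cv2.resize(W[40:185,180:325],(400,290))])
m=np.vstack([cv2.resize(m,(800,300)) if 0 else m[50:350],bot]);m=(255*(m/255.)**.6).astype('uint8');cv2.imwrite("pics/m6.png",m);print(m.shape)
E
```

```text
[-0.08  0.9  -1.11  1.71  0.89  1.13  1.74] [0.49129929 0.31360735 0.2059435 ] [[0.064, -0.998, 0.0], [-0.998, -0.064, -0.003], [0.003, -0.0, -1.0]]
[-2.4, 1.1, -0.1, -0.0, -0.2, -0.1]
slot scene [[313.7, 243.7], [283.5, 218.1], [287.7, 216.3], [318.1, 241.7]] top [[141.0, 185.1], [187.5, 183.1], [187.7, 188.4], [141.2, 190.4]] wrist [[248.2, 205.1], [247.5, 90.6], [261.1, 90.6], [260.4, 205.1]]
(590, 800, 3)
```

View pics/m6.png

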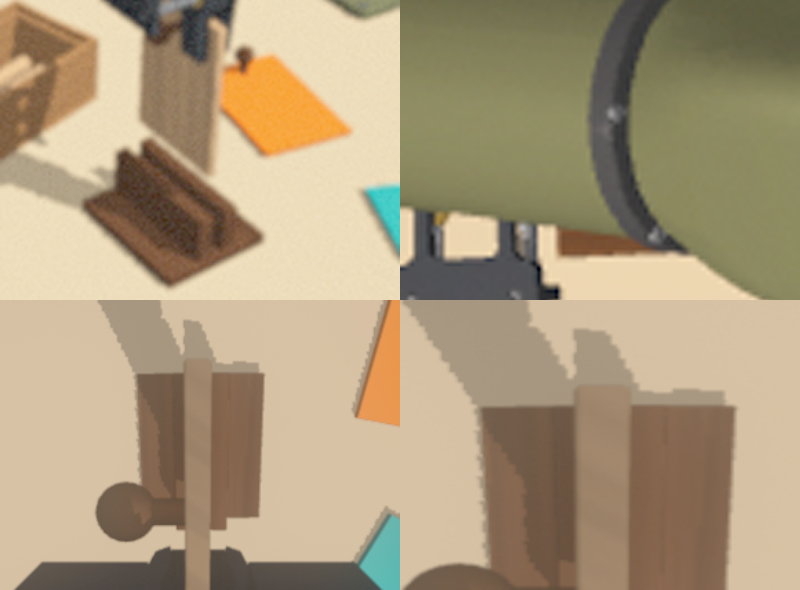

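The lid hangs upright over the stand. The wrist view shows its edge at u≈244–262 and the stand base at u≈209–301. I'll check the slot position numerically against this view.

```bash
python3 - <<'E'
from h import *
import cv2
W=cv2.imread("pics/W6.png").astype(int).sum(2);c=r.camera_info("wrist")
for v0 in(105,125,150):
    pr=W[v0-4:v0+5].mean(0);g=np.diff(pr);idx=[(i+1,int(g[i])) for i in range(200,310) if abs(g[i])>10];print(v0,idx)
H=Ro.from_euler('z',STAND[2],degrees=True)
def uat(x,z,v0):
    ys=np.linspace(-.065,.065,200);u=proj(c,np.array([H.apply([x,y,z])+SF for y in ys]));i=np.argmin(abs(u[:,1]-v0));return round(float(u[i,0]),1)
for v0 in(105,125,150):print(v0,"base",uat(.055,.012,v0),uat(-.055,.012,v0),"walls",[uat(x,.057,v0) for x in(.021,.007,-.007,-.021)])
# lid prediction
p,R=pose();G=p-R.apply([0,0,.019]);lz=-R.apply([0,1,0]);ly=R.apply([1,0,0])*-1
print("lid z",lz,"lid y",ly)
for nm,X in(("top",[G+[0,0,.017]+ly*(-.08)+lz*s for s in(.004,-.004)]),("bottom",[G+[0,0,-.133]+ly*(-.08)+lz*s for s in(.004,-.004)])):print(nm,proj(c,np.array(X)).round(1).tolist())
E
```

```text
105 [(207, -40), (208, -87), (209, -61), (210, -91), (211, -14), (212, -13), (243, 41), (244, 51), (245, 23), (262, -13), (263, -42), (264, -34), (277, 17), (300, 30), (301, 139), (302, 121)]
125 [(208, -36), (209, -83), (210, -79), (211, -77), (222, -16), (243, 34), (244, 54), (245, 24), (246, 13), (262, -21), (263, -61), (264, -26), (299, 10), (300, 139), (301, 144)]
150 [(209, -29), (210, -90), (211, -73), (212, -94), (225, -23), (226, -14), (243, 31), (244, 59), (245, 27), (246, 13), (262, -22), (263, -63), (276, 11), (299, 136), (300, 143)]
105 base 208.4 300.2 walls [234.1, 247.6, 261.0, 274.5]
125 base 209.3 299.3 walls [234.5, 247.7, 260.9, 274.1]
150 base 210.3 298.3 walls [235.0, 247.9, 260.8, 273.6]
lid z [0.99790445 0.06466015 0.00240425] lid y [-0.06465658  0.99790639 -0.0015352 ]
top [[241.2, 77.2], [262.4, 77.2]]
bottom [[248.7, 98.9], [257.5, 98.9]]
```

Call:
move_arm:
  targets:
    - [[0,-2,2.2,10,0,0,0],[0,-2,2.2,20,0,0,0],[0,-2,2.2,26,0,0,0],[0,-2,2.2,30,0,0,0],[0,-2,2.2,33,0,0,0],[0,-2,2.2,36,0,0,0],[0,-2,2.2,38,0,0,0]]

```text
clock: 22.35
tool_pos: [0.4888, 0.3183, 0.169]
eef_rot: [0.73, -0.683, 0.0, -0.001]
contact_force: [-0.5, 0.8, -1.8]
opening: 0.085
finger_force: 59.8
```

Call:
move_arm:
  targets:
    - [[0,0,0,2,0,0,0],[0,0,0,4,0,0,0],[0,0,0,6,0,0,0],[0,0,0,8,0,0,0],[0,0,0,10,0,0,0]]

```text
clock: 22.98
tool_pos: [0.4887, 0.3183, 0.159]
eef_rot: [0.73, -0.683, 0.0, -0.001]
contact_force: [0.1, 0.7, -0.7]
opening: 0.082
finger_force: 59.8
```

Call:
move_arm:
  targets:
    - [[0,0,0,3,0,0,0],[0,0,0,6,0,0,0],[0,0,0,9,0,0,0],[0,0,0,12,0,0,0],[0,0,0,15,0,0,0],[0,0,0,18,0,0,0],[0,0,0,20,0,0,0]]

```text
clock: 23.85
tool_pos: [0.4887, 0.3182, 0.1389]
eef_rot: [0.73, -0.683, 0.0, -0.001]
contact_force: [-1.3, 0.2, -1.3]
opening: 0.087
finger_force: 59.8
```

Call:
move_arm:
  targets:
    - [[0,0,0,2,0,0,0],[0,0,0,4,0,0,0],[0,0,0,6,0,0,0],[0,0,0,8,0,0,0],[0,0,0,9.5,0,0,0]]

```text
clock: 24.48
tool_pos: [0.4888, 0.3183, 0.1295]
eef_rot: [0.73, -0.683, 0.0, -0.001]
contact_force: [0.1, -0.3, -2.1]
opening: 0.086
finger_force: 59.8
```

Call:
move_arm:
  targets:
    - [[0,0,0,1,0,0,0],[0,0,0,2,0,0,0],[0,0,0,3,0,0,0],[0,0,0,4,0,0,0],[0,0,0,4,0,0,0]]

```text
clock: 25.1
tool_pos: [0.489, 0.3192, 0.1272]
eef_rot: [0.73, -0.683, 0.0, -0.002]
contact_force: [-1.0, -1.4, 9.0]
opening: 0.084
finger_force: 59.8
```

Call:
move_arm:
  targets:
    - [[0.3,0,0,-1,0,0,0],[0.5,0,0,-1,0,0,0],[0.7,0,0,-1,0,0,0],[0.7,0,0,-1,0,0,0],[0.7,0,0,-10,0,0,0],[0.7,0,0,-30,0,0,0],[0.7,0,0,-60,0,0,0],[0.7,0,0,-100,0,0,0],[0.7,0,0,-140,0,0,0],[0.7,0,0,-140,0,0,0]]

```text
clock: 26.35
tool_pos: [0.4891, 0.3205, 0.2704]
eef_rot: [0.73, -0.683, 0.0, -0.004]
contact_force: [0.4, 0.0, -0.4]
opening: 0.698
finger_force: 0.0
```

```bash
python3 - <<'E'
from h import *
import cv2
s=r.get_state();print(s["tool_pos"],s["contact_force"].round(1),s["opening"])
I=r.snapshot("scene")[:,:,::-1];W=r.snapshot("wrist")[:,:,::-1]
a=cv2.resize(I[150:290,240:380],(400,400),interpolation=cv2.INTER_CUBIC);b=cv2.resize(W[20:260,120:360],(400,400))
m=np.hstack([a,b]);cv2.imwrite("pics/m7.png",(255*(m/255.)**.6).astype('uint8'))
# predicted upright lid top corners & ball
H=Ro.from_euler('z',3.8,degrees=True);f=SF+[-.0012,0,.012]
X=np.array([H.apply(v)+f for v in([.004,.05,.15],[-.004,.05,.15],[.004,-.05,.15],[-.004,-.05,.15],[.026,0,.13])])
print("scene",((proj(r.camera_info("scene"),X)-[240,150])*400/140).round(0).tolist(),"wrist",((proj(r.camera_info("wrist"),X)-[120,20])*400/240+[400,0]).round(0).tolist())
E
```

```text
[0.48907052 0.32049859 0.27038202] [ 0.4  0.  -0.4] 0.6975299578801464
scene [[215.0, 161.0], [222.0, 158.0], [141.0, 105.0], [148.0, 102.0], [155.0, 159.0]] wrist [[615.0, 307.0], [629.0, 307.0], [614.0, 126.0], [629.0, 126.0], [578.0, 216.0]]
```

View pics/m7.png

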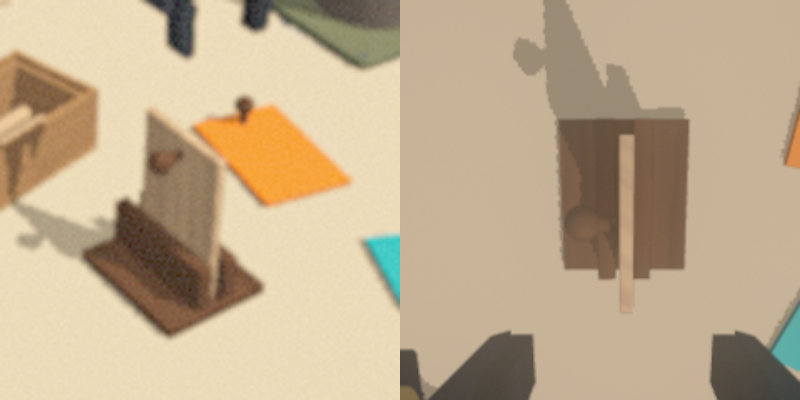

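The lid stands upright in the slot: its top near corner is at (220,160), where a fully seated lid is predicted, and the ball is at (165,158). The fingers are clear, so I hand in.

```bash
python3 -c "
from plant import r
print(r.finish_job())"
```

```text
the job is handed in; nothing more can be done
None
```

The lid came off by its knob, was leaned on the bench hook and let go, then gripped by its top edge and stood upright in the stand's slot; I handed the job in at about 26 s, and no verdict was returned.

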